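Put the washed bulk dispenser back into service

ROBOT

A 6-joint arm with a two-finger parallel gripper is mounted at the origin on the work surface. World frame = base frame: x ahead of the robot, y to its left, z up, the work surface at z = 0. Lengths are in m, angles in rad, forces in N, time in s.
With the tool pointing down it reaches from about 0.35 to 0.725 m from the base axis. Payload 4.3 kg.
Tool frame: the origin (TCP) lies midway between the tips of the shut fingers; the grasp point (between the pads) lies 19 mm behind it; z points along the fingers, y is the direction in which the jaws open and shut (so a half turn about z gives the same grasp; the last joint's range is limited). The gripper opens to 85 mm and grips with 20 to 120 N. Pads are 22 mm wide; open, the fingers measure 114 mm over their backs; the gripper's body (76 mm by 85 mm) begins 54 mm behind the grasp point. The pads swing forward as they close: fully open they stand 13 mm farther back than shut.
Start: joints at [1.039, 0.377, 0.081, 1.274, 0, 1.46], TCP at [0.235, 0.525, 0.193] pointing down, gripper open.
Joint ranges: [-2.72, 2.72], [-0.84, 1.66], [-1.02, 1.22], [-1.77, 2.12], [-1.37, 1.28], [-3.14, 3.14]. Speed limits (rad/s): [2.57, 2.57, 3.14, 3.14, 3.14, 3.14].

INTERFACE

Orientations are given as a unit quaternion [x, y, z, w].
In Python, from cell import get_obs, grab_frame, get_calibration, ctrl, trace gives the robot as it stands.
- The arm moves only by the tool arm_command, never from a script. Its argument "increments" is a list of rows, each an object with "slide": the shift along the tool's x, y, z scaled (see below), a list of three; "rot": the turn, a rotation vector about the tool's x, y, z scaled (see below), a list of three; "jaw": the opening in per cent of the stroke, from 0 (shut) to 100 (fully open). In form: [{"slide": [tx, ty, tz], "rot": [ax, ay, az], "jaw": jaw}, ...]. A call has 1 to 8 rows; each row is the pose to reach, as a shift and turn from the pose commanded when the call began, along the tool's axes at that moment; what a row does not reach only later rows make up. The controller multiplies each number of a shift by 0.1 m and each number of a turn by 30 degrees. A row lasts 1/8 s, in which the tool goes at most 62.5 mm and 10.7 degrees, less where a joint would pass 70% of its speed; a pose out of reach is approached as far as the arm can. A call with a number of a shift or a turn outside -1 to 1 is refused whole. A call with a gripper value outside its range is refused whole. The fingers move at their own pace and stop on an object; "grip_force" is the grip in N (left out, the last holds). Time passes only in rows, so rows that repeat a pose let the fingers close. It gives the time, the measured TCP pose, the force and the opening at its end, in the units of the state.
- get_obs(): the state, without advancing time (a new reading comes with each control period).
- grab_frame(name): name is "scene" or "top"; returns (picture, depth): 384x512x3 uint8, blue, green, red; 384x512 float32, m along the optical axis (not along the pixel's ray), 0 where there is no reading.
- get_calibration(name): a dict with "fx", "fy", "cx", "cy" (pixels), "world_to_cam" (4x4, takes a point from world to camera coordinates). Camera axes: x right, y up, looking along -z (the intrinsics and any distortion apply to the point x, -y, -z); pixel columns grow to the right and rows downward; lengths in m; the calibration is good to about 2 mm. A picture is of the moment at which its call begins. get_calibration takes no time and is no camera call.
- ctrl.sign_off(): hands the job in, once; it reports no verdict.
Trained networks look in the newest picture that a camera, given by its name, has taken for a name from the list of things; names that differ only in an ending like _2 or _b are one class to them, and where a whole thing is asked for, a point or a joint stands for the part that bears it (a point fixed in the world has none). Each returns a list of dicts, best first, with "conf" (0 to 1); they miss things now and then, are a little off and sometimes report something else, mostly with a low value. They report only what shows in the picture. A call takes as long as a camera call. They do not tell look-alikes from the thing itself.
- trace(thing, camera): "mask" (384x512 bool, what is visible of it) and "position" ([column, row] in pixels, amid what is visible of it).
The state is a dict: "clock": time; "joints": joint angles; "qvel": joint speeds; "tau": joint torques, N m; "eef_pos": TCP position; "eef_rot": TCP orientation; "wrist_force": force on the tool from outside, world axes, zero at the start; "torque": the same for the moment, N m; "grip_width": opening from 0.0 (shut) to 1.0 (fully open).
Only numpy, scipy, OpenCV 4.12 (cv2) and the standard library are available. Lean on these libraries where they do the work, as an engineer would, in place of code of your own. Each camera call takes 0.05 s, during which the arm holds its last target. There are 200 camera calls.

TASK

The bulk dispenser has been washed: first lift the handled pot off the outlet shelf and set it upright in the middle of the cork trivet, then push every stopper left in the chutes out onto the shelf with the wooden push rod, not with the fingers. Put all the stoppers in the white tub, lay the rod back on the middle of its grey mat, and fit the hand wheel fully down on the square spindle of the drive box and turn it clockwise (seen from above) to its stop. Do not tip the pot over, and leave everything else on the counter where it is.

Things in the scene. Friction and masses are not known exactly. Their poses are not given: they have to be found in the camera images.
- station: fixed discharge head. Origin on the counter, z up, x = outlet direction. White base x -35..165, y -145..145 mm, 60 mm tall. On it a metal block x -35..35, y -130..130 mm, top at z 100 mm, with four level chutes along x at y = -96, -32, 32, 96 mm. Their outlets (x = 35 mm) open level onto the shelf (z 60 mm, x 35..159 mm), which has an edge 8 mm high on its three outer sides
- entry1 (a point): centre of the entry opening of the chute at y -96 mm, at x -35, z 77 mm of the station, axes as the station's. Each chute is 33 mm wide, floor z 60, roof z 94 mm, its roof slit open 20 mm wide along the middle (stoppers are seen from above). Lips 4 mm thick narrow each entry to 26 mm wide, from z 63.5 mm up: a stopper can leave only by the outlet
- pot: lidded steel pot, 84 mm wide (lid 88), 95 mm tall, with a black arch handle: a level bar 76 mm long along the pot's x, 14 x 14 mm in section, its axis 133 mm above the pot's underside, 31 mm clear space under it. Origin at the centre of the underside, z up. About 0.45 kg. At the start it stands on the station's shelf in front of the outlets
- trivet: fixed square cork trivet 130 x 130 mm, 12 mm thick, origin at the centre of its underside
- rod: wooden push rod, 240 mm long along its x, 18 mm diameter, with a square grip block (60 mm long, 26 x 26 mm, flats parallel to y and z) at its middle. Origin at its centre; the ends are at x = -120 and +120 mm, both alike. Lies on the mat at the start on the flat of its block (ends free above the mat). 0.12 kg
- mat: thin fixed grey mat, 240 mm (x) x 100 mm (y), 3 mm thick, origin at the centre of its underside
- stopper1: dark rubber stopper block, 50 mm long (its x) and 30 x 30 mm in section, origin at its centre, 60 g; at the start it sits about the middle of one chute of the station, its x along the chute; may be absent (None)
- stopper2: dark rubber stopper block, 50 mm long (its x) and 30 x 30 mm in section, origin at its centre, 60 g; at the start it sits about the middle of one chute of the station, its x along the chute; may be absent (None)
- stopper3: dark rubber stopper block, 50 mm long (its x) and 30 x 30 mm in section, origin at its centre, 60 g; at the start it sits about the middle of one chute of the station, its x along the chute; may be absent (None)
- stopper4: dark rubber stopper block, 50 mm long (its x) and 30 x 30 mm in section, origin at its centre, 60 g; at the start it sits about the middle of one chute of the station, its x along the chute; may be absent (None)
- tub: fixed white open tub, outside 158 mm (x) x 150 mm (y) x 48 mm tall, walls and floor about 4 mm, origin at the centre of its underside
- drive_box: fixed white box 110 x 110 x 60 mm, origin at the centre of its underside; from its top rises the vertical square steel spindle, which turns
- spindle (a joint): angle of the spindle, rad, growing clockwise seen from above, from 0 to the stop at 1.2; starts between 0 and 0.4. It stays where it is left (friction about 0.08 N m)
- spindle_end (a point): centre of the spindle's upper end, 106 mm above the counter. The spindle is 20 x 20 mm, its sides parallel to this point's x and y, which turn with it; the upper 10 mm taper to 12 x 12
- seat (a point): centre of the round shoulder (48 mm wide) at the spindle's foot, on the spindle's axis, 64 mm above the counter, on which the wheel's hub must sit; z up
- wheel: black hand wheel lying flat: square hub 44 x 44 mm, 45 mm tall, with a square through bore 22 x 22 mm, sides of hub and bore parallel to its x and y; low rim 126 mm across, 12 mm high, on four diagonal spokes. Origin at the centre of the underside of the hub, z up (the same side stays down on the spindle; any quarter turn fits). 0.18 kg
- jar: bystander, to be left alone: glass-like jar, 68 mm wide, 100 mm tall; origin at the centre of its underside
- sauce_bottle: bystander, to be left alone: squeeze bottle, 56 mm wide, 160 mm tall; origin at the centre of its underside
- can: bystander, to be left alone: drink can, 66 mm wide, 100 mm tall; origin at the centre of its underside
- mug: bystander, to be left alone: mug, 80 mm wide, 90 mm tall; origin at the centre of its underside
- carton: bystander, to be left alone: carton 100 x 70 x 50 mm; origin at the centre of its underside
- tin: bystander, to be left alone: steel tin, 60 mm wide, 50 mm tall; origin at the centre of its underside
- spatula: bystander, to be left alone: spatula lying flat, 240 mm long; origin at the centre of its underside
Things that resemble listed ones, but are neither listed nor needed, are in the scene too. Several things have the shape of the rod; the one meant has the colours described above.

How it is judged:
On the way, in this order (a step that is already met when the one before it is completed fails the run):
1. the pot stands upright on the trivet (horizontal distance between pot and trivet below 0.03 m and height (world z) of pot between 0.006 and 0.018 m and angle between pot's own z axis and vertical below 0.1 rad), for 0.2 s.
2. every stopper is out of the chutes ((x of stopper1 in the frame of station above 0.059 m or x of stopper1 in the frame of station below -0.085 m or z of stopper1 in the frame of station above 0.115 m) and (x of stopper2 in the frame of station above 0.059 m or x of stopper2 in the frame of station below -0.085 m or z of stopper2 in the frame of station above 0.115 m) and (x of stopper3 in the frame of station above 0.059 m or x of stopper3 in the frame of station below -0.085 m or z of stopper3 in the frame of station above 0.115 m) and (x of stopper4 in the frame of station above 0.059 m or x of stopper4 in the frame of station below -0.085 m or z of stopper4 in the frame of station above 0.115 m)), for 0.2 s.
At the end, for the whole second after the job is handed in: pot upright on the trivet, centres within 30 mm; every stopper at rest in the tub; rod lying on the mat, centres within 60 mm; wheel on the shoulder (within 4 mm), square with the spindle, which is turned to 1.1 rad or more; all released and at rest (all of step 1 and linear speed of each of pot, stopper1, stopper2, stopper3, stopper4, rod, wheel below 0.03 m/s and x of stopper1 in the frame of tub between -0.079 and 0.079 m and y of stopper1 in the frame of tub between -0.075 and 0.075 m and z of each of stopper1, stopper2, stopper3, stopper4 in the frame of tub below 0.048 m and x of stopper2 in the frame of tub between -0.079 and 0.079 m and y of stopper2 in the frame of tub between -0.075 and 0.075 m and x of stopper3 in the frame of tub between -0.079 and 0.079 m and y of stopper3 in the frame of tub between -0.075 and 0.075 m and x of stopper4 in the frame of tub between -0.079 and 0.079 m and y of stopper4 in the frame of tub between -0.075 and 0.075 m and horizontal distance between rod and mat below 0.06 m and height (world z) of rod below 0.025 m and horizontal distance between wheel and seat below 0.006 m and z of wheel in the frame of seat below 0.004 m and angle between wheel's own z axis and vertical below 0.06 rad and (angle between the x axis of wheel and the x axis of spindle_end, either way round below 0.2 rad or angle between the x axis of wheel and the y axis of spindle_end, either way round below 0.2 rad) and value of joint spindle above 1.1 rad); the robot touches nothing.
It fails at once if a stopper inside a chute is pushed with the fingers ((x of stopper1 in the frame of station between -0.035 and 0.03 m and z of stopper1 in the frame of station between 0.06 and 0.1 m and contact force between the fingers and stopper1 above 1 N) or (x of stopper2 in the frame of station between -0.035 and 0.03 m and z of stopper2 in the frame of station between 0.06 and 0.1 m and contact force between the fingers and stopper2 above 1 N) or (x of stopper3 in the frame of station between -0.035 and 0.03 m and z of stopper3 in the frame of station between 0.06 and 0.1 m and contact force between the fingers and stopper3 above 1 N) or (x of stopper4 in the frame of station between -0.035 and 0.03 m and z of stopper4 in the frame of station between 0.06 and 0.1 m and contact force between the fingers and stopper4 above 1 N)).
It fails at once if the pot is tipped over (angle between pot's own z axis and vertical above 0.7 rad).
It fails at once if a bystander is moved by more than 50 mm (distance of any of jar, sauce_bottle, can, mug, carton, tin, spatula from where it was at the start of the episode above 0.05 m).
Of stopper1, stopper2, stopper3, stopper4 only 2 to 4 are there at a start; the rules pass over those that are not, and their reading is None.
At some moment in a run one of wheel, rod may be knocked a few centimetres aside while the robot is not near it.
It also fails if it takes over 210 s, if anything falls off the work surface, if the arm or the gripper's body presses on something with over 40 N, if the wrist force passes 120 N, or if a joint passes its speed limit or range.

## Working session

There is one attempt and no reset: what is moved stays moved. The work goes in short steps, Python scripts to look and compute and a tool call to move; the robot and the scene stay as the last step left them, time stands still between calls to the robot, and variables do not carry over. Pictures are saved under pics/ and viewed, about 12 in all and at most 16, crops included, and the job is handed in when it is done.

Besides the shell and the picture viewer there is one more tool, called in YAML: its name, and indented under it one key for each argument. arm_command: Moves the arm, as the interface text tells. Shifts and turns lie within -1 to 1; 1 stands for 0.1 m of shift or 30 degrees of turn. Its arguments: {"type":"object","properties":{"increments":{"type":"array","items":{"type":"object","properties":{"slide":{"type":"array","items":{"type":"number","minimum":-1,"maximum":1}},"rot":{"type":"array","items":{"type":"number","minimum":-1,"maximum":1}},"jaw":{"type":"number"}}}},"grip_force":{"type":"number"}},"required":["increments"]}

```bash
ls; mkdir -p pics
cat > h.py <<'E'
import numpy as np, cv2
from cell import get_obs, grab_frame, get_calibration, ctrl, trace
def cloud(cam):
    im,d=grab_frame(cam); c=get_calibration(cam)
    v,u=np.mgrid[0:384,0:512]
    P=np.stack([(u-c['cx'])/c['fx']*d,-(v-c['cy'])/c['fy']*d,-d,np.ones_like(d)],-1)
    W=P@np.linalg.inv(c['world_to_cam']).T
    W=W[...,:3]; W[d==0]=np.nan
    return im,d,W
E
python3 - <<'E'
from h import *
for c in ("scene","top"):
    im,d,W=cloud(c); cv2.imwrite(f"pics/{c}0.png",im); k=get_calibration(c); print({a:b for a,b in k.items()})
    np.savez(f"{c}0.npz",im=im,W=W)
    for t in ["station","pot","trivet","rod","mat","stopper1","tub","drive_box","spindle","wheel"]:
        for r in trace(t,c)[:4]:
            m=r["mask"]; p=W[m]; p=p[~np.isnan(p[:,0])]
            if len(p): print(c,t,round(r["conf"],2),np.round(r["position"]),m.sum(),"med",np.round(np.median(p,0),3),"min",np.round(np.percentile(p,2,axis=0),3),"max",np.round(np.percentile(p,98,axis=0),3))
print(get_obs())
E
```

```text
pics
{'fx': 368.62957869975264, 'fy': 368.62957869975264, 'cx': 259.77164977840846, 'cy': 196.41016820568103, 'world_to_cam': array([[-0.80914492,  0.58741837,  0.01497166,  0.45373947],
       [-0.43835828, -0.62039624,  0.65034646,  0.17198407],
       [ 0.39131382,  0.51966159,  0.75949017, -1.49918031],
       [ 0.        ,  0.        ,  0.        ,  1.        ]])}
scene station 0.9 [283. 226.] 4528 med [0.564 0.121 0.06 ] min [0.378 0.011 0.011] max [0.662 0.208 0.1  ]
scene pot 0.97 [302. 218.] 1003 med [0.517 0.163 0.149] min [0.485 0.116 0.066] max [0.545 0.191 0.199]
scene pot 0.69 [289. 198.] 58 med [0.48  0.046 0.088] min [0.47  0.022 0.081] max [0.487 0.066 0.093]
scene trivet 0.88 [356. 271.] 1520 med [0.442 0.335 0.01 ] min [0.38  0.27  0.005] max [0.503 0.397 0.014]
scene trivet 0.22 [186. 197.] 606 med [ 0.742 -0.181  0.061] min [ 0.707 -0.223  0.01 ] max [ 0.782 -0.112  0.089]
scene rod 0.77 [259. 145.] 294 med [ 0.356 -0.295  0.021] min [ 0.239 -0.322  0.002] max [ 0.465 -0.286  0.03 ]
scene rod 0.75 [225. 119.] 213 med [ 0.377 -0.507  0.018] min [ 0.272 -0.577  0.0
[... 3047 characters left out ...]
-0.161  0.043] max [ 0.406 -0.091  0.059]
{'clock': 1.1, 'joints': array([1.03872011e+00, 3.77303093e-01, 8.10091063e-02, 1.27441307e+00,
       1.03419577e-05, 1.46046879e+00]), 'qvel': array([-0.00056676, -0.00025891, -0.00010858, -0.00094064,  0.00242395,
       -0.00057891]), 'tau': array([-7.17674811e-04, -4.63527632e+01,  2.70162481e+01,  2.18320092e-04,
       -3.83400748e-04, -6.80259944e-06]), 'eef_pos': array([0.23540539, 0.52464642, 0.19273113]), 'eef_rot': array([2.09314951e-01, 9.77848275e-01, 4.39849413e-05, 9.18514269e-06]), 'wrist_force': array([-0.07940803,  0.47089383, -0.39897483]), 'torque': array([ 0.02533681, -0.0024668 ,  0.00161838]), 'grip_width': 1.0015935788181216}
```

Run:
```python
import cv2
im=cv2.imread("pics/top0.png"); cv2.imwrite("pics/top0b.png",cv2.resize(im[100:290,90:430],(800,447),interpolation=cv2.INTER_CUBIC))
im=cv2.imread("pics/scene0.png"); cv2.imwrite("pics/scene0b.png",cv2.resize(im,(768,576),interpolation=cv2.INTER_CUBIC))
```

```text
(no output)
```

View pics/top0b.png

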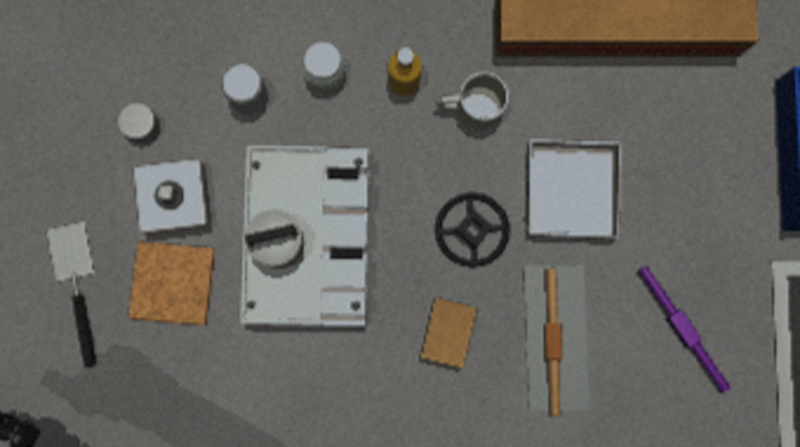

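View pics/scene0b.png

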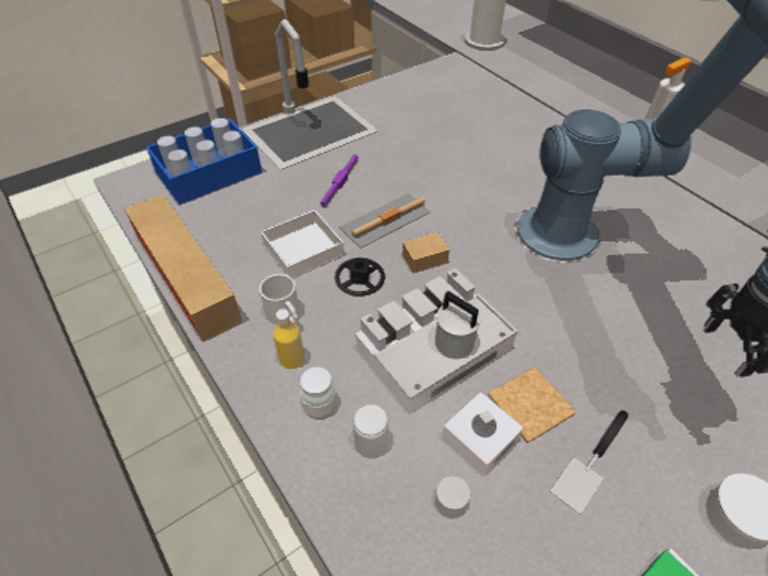

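Top view: pot on the shelf, with stoppers visible only in two chutes (crop 345,173 and 346,253). The wheel is at (472,230), the brown rod on the mat at (553,341), and the purple rod is a look-alike. The scene view agrees. Next I fit the poses.

```bash
cat >> h.py <<'E'
def rect(p):
    (c,s,a)=cv2.minAreaRect((p[:,:2]*1000).astype(np.float32)); return np.round(c,1),np.round(s,1),round(a,1)
def sel(W,lo,hi):
    p=W.reshape(-1,3); return p[np.all((p>=lo)&(p<=hi),axis=1)]
E
python3 - <<'E'
from h import *
from scipy.ndimage import binary_erosion
for c in ("top","scene"):
    z=np.load(c+"0.npz"); W=z["W"]
    box=lambda n,lo,hi:print(c,n,*rect(p:=sel(W,lo,hi)),"n",len(p),"med",np.round(np.median(p,0)*1000,1))
    box("station",[.34,-.03,.045],[.70,.24,.075])
    box("block",[.34,-.04,.09],[.70,.09,.112])
    box("pot bar",[.40,.08,.188],[.60,.23,.225])
    box("pot lid",[.40,.06,.135],[.60,.23,.175])
    box("trivet",[.35,.25,.007],[.512,.42,.022])
    box("box",[.5,.25,.05],[.66,.41,.070])
    box("spin",[.5,.25,.085],[.66,.41,.120])
    box("wheel hub",[.49,-.22,.034],[.57,-.12,.06])
    box("wheel",[.45,-.25,.007],[.62,-.09,.06])
    box("tub",[.48,-.44,.035],[.71,-.24,.06])
    box("carton",[.28,-.2,.04],[.43,-.06,.065])
    for t in ("rod",):
        trace  # rod by colour
    im=z["im"]; hsv=cv2.cvtColor(im,cv2.COLOR_BGR2HSV)
    m=(hsv[...,1]>90)&(hsv[...,0]<25)&(W[...,1]<-.24)&(W[...,1]>-.38)&(W[...,0]<.5)&(W[...,0]>.2)&(W[...,2]>.006)
    print(c,"rod",rect(W[m]),m.sum(),np.round(np.median(W[m],0)*1000,1))
    m2=m&(W[...,2]<.05)&(hsv[...,1]>150); print("block?",rect(W[m2]),m2.sum())
    dk=(im.max(-1)<50)&(W[...,1]>-.02)&(W[...,1]<.08)&(W[...,0]>.35)&(W[...,0]<.68)
    n,l,s,ce=cv2.connectedComponentsWithStats(dk.astype(np.uint8))
    for i in range(1,n):
        if s[i,4]>8: p=W[l==i]; print(c,"dark",s[i,4],np.round(ce[i]),np.round(np.median(p,0)*1000),np.round(np.ptp(p,0)*1000))
E
```

```text
top station [514.9 106. ] [200.7 290.5] 89.1 n 2386 med [519.5 122.9  61.5]
top block [513.1  40.7] [ 70.  258.9] 89.0 n 970 med [511.   40.7 100.3]
top pot bar [501.1 148.6] [14.8 74.4] 13.8 n 88 med [500.4 150.  200. ]
top pot lid [500.4 149.1] [85.5 84.9] 1.0 n 362 med [494.4 147.2 153.4]
top trivet [430.3 335.4] [156.8 169. ] 0.2 n 988 med [437.3 331.7  12.6]
top box [579.1 328.9] [111.4 110.1] 7.8 n 745 med [576.9 326.8  60.5]
top spin [578.2 329.7] [15.6 20.8] 4.3 n 29 med [578.7 327.2 103.1]
top wheel hub [ 530.5 -169.8] [43.5 45.1] 50.1 n 104 med [ 529.6 -169.9   45.7]
top wheel [ 534.7 -169.9] [158.8 167.2] 89.8 n 524 med [ 529.5 -170.3   12.6]
top tub [ 594.7 -336.7] [152.4 159.9] 88.1 n 242 med [ 602.1 -343.9   46.5]
top carton [ 357.6 -127.4] [70.1 99.7] 76.3 n 481 med [ 356.5 -126.7   50.8]
top rod (array([ 343.5, -302.2]), array([ 27.4, 237.8]), 88.6) 293 [ 338.3 -300.1   26.8]
block? (array([ 344. , -299.9]), array([58. , 23.8]), 3.6) 88
top dark 48 [236. 174.] [610.  43.  90.] [14. 42. 17.]
top dark 52 [237. 208.] [480.  37.  90.] [13. 45. 22.]
scene station [515.5 10
[... 390 characters left out ...]
10.2] 7.5 n 1270 med [590.1 338.   58.4]
scene spin [582.8 330.2] [19.5 19.9] 81.7 n 65 med [587.3 333.2  99.3]
scene wheel hub [ 533.  -169.3] [47.6 43.2] 47.5 n 115 med [ 533.9 -166.7   42.1]
scene wheel [ 534.8 -168. ] [118.7 120.6] 17.4 n 392 med [ 537.7 -161.6   12.7]
scene tub [ 597.4 -335.3] [155.2 159.5] 87.9 n 315 med [ 599.6 -328.2   42.6]
scene carton [ 360.4 -127.9] [ 76.2 100.2] 76.2 n 387 med [ 362.4 -124.    47.6]
scene rod (array([ 349. , -296.9]), array([ 28.9, 238.5]), 89.3) 249 [ 351.6 -294.4   21.2]
block? (array([ 346.4, -292. ]), array([56.1, 16.1]), 1.9) 47
scene dark 29 [289. 199.] [477.  45.  88.] [10. 47. 13.]
scene dark 18 [262. 224.] [605.  69.  77.] [15.  4. 20.]
```

```bash
cat >> h.py <<'E'
def yaw():
    from scipy.spatial.transform import Rotation as R
    M=R.from_quat(get_obs()["eef_rot"]).as_matrix(); return np.degrees(np.arctan2(M[1,1],M[0,1]))
def plan(*targets,p=None,a=None):
    """targets (x,y,z mm, yaw deg of tool y); tool down. prints calls: slide, rot z, rows"""
    if p is None: p=np.array(get_obs()["eef_pos"])*1000; a=yaw()
    p=np.array(p,float)
    print("from",np.round(p,1),round(a,1))
    for t in targets:
        t=np.array(t,float); d=t[:3]-p; da=-((t[3]-a+90)%180-90)
        n=1
        while True:
            r=np.radians(a); ex=np.array([np.sin(r)*-1,np.cos(r),0]); ey=np.array([np.cos(r),np.sin(r),0])
            S=[]; aa=a
            for i in range(n):
                r=np.radians(aa); ey=np.array([np.cos(r),np.sin(r),0]); ex=np.cross(ey,[0,0,-1])
                S.append(np.array([d@ex,d@ey,-d[2]])/n/100); aa-=da/n
            if np.abs(S).max()<=1 and abs(da)/n<=30: break
            n+=1
        print("->",t, "calls",n)
        for s in S: print("   slide",np.round(s,3).tolist(),"rotz",round(da/n/30,3),"rows",max(int(np.ceil(np.linalg.norm(s)*100/62.5)),int(np.ceil(abs(da)/n/10.7)))+1)
        p=t[:3]; a=aa
E
python3 - <<'E'
from h import *
plan((502,149.3,270,13.6),(502,149.3,172,13.6))
plan((502,149.3,225,13.6),(438.5,332,225,13.6),(438.5,332,125,13.6),(438.5,332,220,13.6),p=(502,149.3,172),a=13.6)
E
```

```text
from [235.4 524.6 192.7] 65.8
-> [502.  149.3 270.   13.6] calls 5
   slide [-0.794, -0.467, -0.155] rotz 0.348 rows 3
   slide [-0.865, -0.315, -0.155] rotz 0.348 rows 3
   slide [-0.908, -0.153, -0.155] rotz 0.348 rows 3
   slide [-0.921, 0.014, -0.155] rotz 0.348 rows 3
   slide [-0.903, 0.181, -0.155] rotz 0.348 rows 3
-> [502.  149.3 172.   13.6] calls 1
   slide [0.0, 0.0, 0.98] rotz -0.0 rows 3
from [502.  149.3 172. ] 13.6
-> [502.  149.3 225.   13.6] calls 1
   slide [0.0, 0.0, -0.53] rotz -0.0 rows 2
-> [438.5 332.  225.   13.6] calls 2
   slide [0.963, -0.094, -0.0] rotz -0.0 rows 3
   slide [0.963, -0.094, -0.0] rotz -0.0 rows 3
-> [438.5 332.  125.   13.6] calls 1
   slide [0.0, 0.0, 1.0] rotz -0.0 rows 3
-> [438.5 332.  220.   13.6] calls 1
   slide [0.0, 0.0, -0.95] rotz -0.0 rows 3
```

arm_command:
  increments:
    - {"slide":[-0.79,-0.47,-0.2],"rot":[0,0,0.35],"jaw":100}
    - {"slide":[-0.79,-0.47,-0.2],"rot":[0,0,0.35],"jaw":100}
    - {"slide":[-0.79,-0.47,-0.2],"rot":[0,0,0.35],"jaw":100}

```text
clock: 1.48
eef_pos: [0.2895, 0.4484, 0.2136]
eef_rot: [0.299, 0.954, 0.001, 0.0]
wrist_force: [0.6, 0.6, -0.3]
grip_width: 1.0
```

arm_command:
  increments:
    - {"slide":[-0.865,-0.315,-0.2],"rot":[0,0,0.35],"jaw":100}
    - {"slide":[-0.865,-0.315,-0.2],"rot":[0,0,0.35],"jaw":100}
    - {"slide":[-0.865,-0.315,-0.2],"rot":[0,0,0.35],"jaw":100}

```text
clock: 1.85
eef_pos: [0.3423, 0.3741, 0.2331]
eef_rot: [0.385, 0.923, 0.001, 0.0]
wrist_force: [-0.3, 0.4, -0.1]
grip_width: 0.999
```

Run:
```python
from h import *
plan((502,149.3,270,13.6),(502,149.3,172,13.6)); print(get_obs()["joints"],get_obs()["clock"])
```

```text
from [342.3 374.1 233.1] 44.7
-> [502.  149.3 270.   13.6] calls 3
   slide [-0.907, -0.149, -0.123] rotz 0.346 rows 3
   slide [-0.919, 0.017, -0.123] rotz 0.346 rows 3
   slide [-0.901, 0.182, -0.123] rotz 0.346 rows 3
-> [502.  149.3 172.   13.6] calls 1
   slide [0.0, 0.0, 0.98] rotz -0.0 rows 3
[ 7.04249537e-01  2.28675706e-01 -2.04334512e-02  1.32047673e+00
  3.59574152e-04  1.49480432e+00] 1.85
```

arm_command:
  increments:
    - {"slide":[-0.907,-0.149,-0.123],"rot":[0,0,0.346],"jaw":100}
    - {"slide":[-0.907,-0.149,-0.123],"rot":[0,0,0.346],"jaw":100}
    - {"slide":[-0.907,-0.149,-0.123],"rot":[0,0,0.346],"jaw":100}

```text
clock: 2.22
eef_pos: [0.3953, 0.2997, 0.2448]
eef_rot: [0.467, 0.884, 0.0, -0.0]
wrist_force: [0.2, -0.5, 0.2]
grip_width: 0.999
```

arm_command:
  increments:
    - {"slide":[-0.919,0.017,-0.123],"rot":[0,0,0.346],"jaw":60}
    - {"slide":[-0.919,0.017,-0.123],"rot":[0,0,0.346],"jaw":60}
    - {"slide":[-0.919,0.017,-0.123],"rot":[0,0,0.346],"jaw":60}

```text
clock: 2.6
eef_pos: [0.4486, 0.2253, 0.2569]
eef_rot: [0.544, 0.839, 0.0, -0.0]
wrist_force: [-0.4, 0.6, 0.1]
grip_width: 0.601
```

arm_command:
  increments:
    - {"slide":[-0.901,0.182,-0.123],"rot":[0,0,0.346],"jaw":60}
    - {"slide":[-0.901,0.182,-0.123],"rot":[0,0,0.346],"jaw":60}
    - {"slide":[-0.901,0.182,-0.123],"rot":[0,0,0.346],"jaw":60}
    - {"slide":[-0.901,0.182,-0.123],"rot":[0,0,0.346],"jaw":60}
    - {"slide":[-0.901,0.182,-0.123],"rot":[0,0,0.346],"jaw":60}

```text
clock: 3.22
eef_pos: [0.5006, 0.1514, 0.2694]
eef_rot: [0.617, 0.787, -0.0, -0.0]
wrist_force: [0.5, -0.6, -0.0]
grip_width: 0.597
```

Run:
```python
from h import *
plan((502,149.3,172,13.6)); print(get_obs()["joints"],get_obs()["clock"])
```

```text
from [500.6 151.4 269.4] 13.8
-> [502.  149.3 172.   13.6] calls 1
   slide [-0.024, 0.008, 0.974] rotz 0.008 rows 3
[1.71973362e-01 2.62963159e-01 1.17427810e-01 1.42587468e+00
 5.88637683e-04 1.50131323e+00] 3.225
```

arm_command:
  increments:
    - {"slide":[-0.02,0.01,0.5],"rot":[0,0,0.008],"jaw":60}
    - {"slide":[-0.02,0.01,0.8],"rot":[0,0,0.008],"jaw":60}
    - {"slide":[-0.02,0.01,0.975],"rot":[0,0,0.008],"jaw":60}
    - {"slide":[-0.02,0.01,0.975],"rot":[0,0,0.008],"jaw":60}
    - {"slide":[-0.02,0.01,0.975],"rot":[0,0,0.008],"jaw":0}
    - {"slide":[-0.02,0.01,0.975],"rot":[0,0,0.008],"jaw":0}
    - {"slide":[-0.02,0.01,0.975],"rot":[0,0,0.008],"jaw":0}
    - {"slide":[-0.02,0.01,0.975],"rot":[0,0,0.008],"jaw":0}
  grip_force: 60

```text
clock: 4.22
eef_pos: [0.5034, 0.1481, 0.1725]
eef_rot: [0.619, 0.785, 0.0, 0.0]
wrist_force: [0.7, 0.3, -0.9]
grip_width: 0.002
```

arm_command:
  increments:
    - {"slide":[0,0,0],"jaw":0}
    - {"slide":[0,0,0],"jaw":0}
    - {"slide":[0,0,-0.15],"jaw":0}
    - {"slide":[0,0,-0.35],"jaw":0}
    - {"slide":[0,0,-0.54],"jaw":0}
    - {"slide":[0,0,-0.54],"jaw":0}

```text
$.increments[0]: bad value
```

Run:
```python
from h import *
im,d,W=cloud("scene"); cv2.imwrite("pics/s1.png",cv2.resize(im[130:290,200:400],(800,640)[:2] if 0 else (750,600),interpolation=cv2.INTER_CUBIC))
r=trace("pot","scene"); print([(x["conf"],x["position"]) for x in r])
p=sel(W,[.40,.06,.12],[.60,.23,.225]); print(rect(p)); print(get_obs()["grip_width"],get_obs()["eef_pos"])
```

```text
[(0.58, [302.7, 219.1])]
(array([510.4, 153. ]), array([71. , 87.4]), 25.2)
-0.0023190974474481666 [0.50317974 0.14809279 0.17225587]
```

View pics/s1.png

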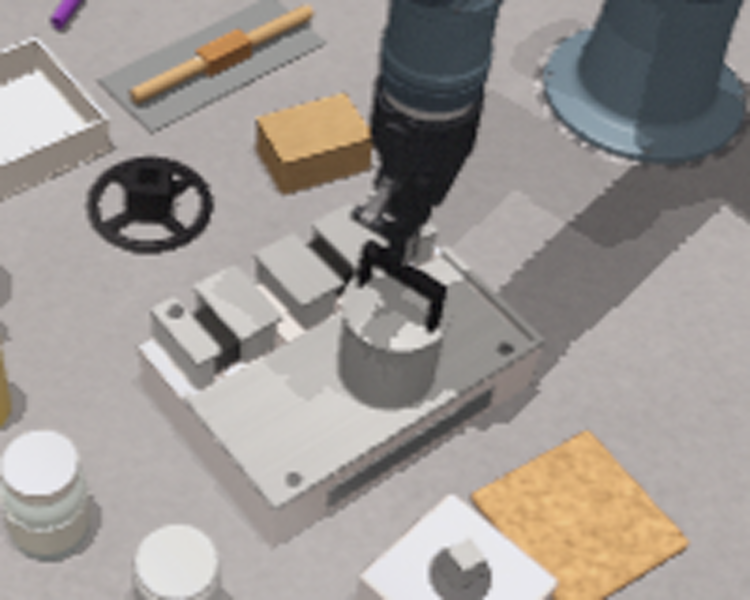

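Run:
```python
from h import *
for cam in ("scene","top"):
    c=get_calibration(cam)
    for z in (.172,.2,.25,.3,.4):
        q=c['world_to_cam']@np.array([.503,.148,z,1]); print(cam,z,np.round([c['cx']+c['fx']*q[0]/-q[2],c['cy']-c['fy']*q[1]/-q[2]],1), end=' ')
    im,d,W=cloud(cam)
    p=sel(W,[.40,.0,.12],[.60,.3,.4])
    for lo in np.arange(.12,.36,.02):
        q=p[(p[:,2]>=lo)&(p[:,2]<lo+.02)]
        if len(q): print(round(lo,2),len(q),np.round(np.median(q,0),3),np.round(q.min(0),3),np.round(q.max(0),3))
    if cam=="top": cv2.imwrite("pics/t1.png",cv2.resize(im[140:260,150:300],(750,600),interpolation=cv2.INTER_CUBIC))
print(get_obs()["joints"],get_obs()["eef_rot"])
```

```text
scene 0.172 [305.6 206. ] scene 0.2 [306.7 199.9] scene 0.25 [308.7 188.5] scene 0.3 [310.8 176.2] scene 0.4 [315.6 148.5] 0.12 107 [0.533 0.178 0.13 ] [0.483 0.128 0.12 ] [0.546 0.193 0.14 ]
0.14 423 [0.515 0.155 0.151] [0.466 0.107 0.14 ] [0.546 0.193 0.16 ]
0.16 36 [0.508 0.122 0.167] [0.489 0.115 0.16 ] [0.519 0.187 0.178]
0.18 138 [0.505 0.157 0.196] [0.489 0.114 0.18 ] [0.518 0.187 0.2  ]
0.2 16 [0.51  0.155 0.206] [0.494 0.118 0.2  ] [0.519 0.178 0.219]
0.22 37 [0.51  0.155 0.228] [0.496 0.146 0.221] [0.519 0.159 0.24 ]
0.24 26 [0.502 0.156 0.253] [0.472 0.15  0.241] [0.532 0.165 0.26 ]
0.26 78 [0.517 0.158 0.271] [0.455 0.141 0.26 ] [0.546 0.169 0.28 ]
0.28 88 [0.52  0.162 0.294] [0.456 0.147 0.28 ] [0.568 0.172 0.3  ]
0.3 121 [0.542 0.162 0.308] [0.486 0.146 0.3  ] [0.565 0.175 0.32 ]
0.32 64 [0.54 0.16 0.33] [0.511 0.136 0.32 ] [0.547 0.182 0.34 ]
0.34 152 [0.532 0.171 0.35 ] [0.482 0.124 0.34 ] [0.544 0.185 0.36 ]
top 0.172 [205.2 199.1] top 0.2 [204.4 198.2] top 0.25 [202.9 196.6] top 0.3 [201.3 194.8] top 0.4 [197.7 191. ] 0.12 4 [0.473 0.118 0.127] [0.463 0.109 0.12 ] [0.49  0.13  0.134]
0.14 103 [0.491 0.122 0.152] [0.462 0.107 0.142] [0.535 0.137 0.16 ]
0.16 3 [0.503 0.113 0.171] [0.501 0.113 0.16 ] [0.514 0.132 0.173]
0.18 12 [0.506 0.118 0.196] [0.5   0.111 0.182] [0.515 0.125 0.2  ]
0.2 6 [0.507 0.117 0.203] [0.503 0.114 0.201] [0.514 0.121 0.208]
0.28 2 [0.45  0.124 0.296] [0.446 0.122 0.296] [0.453 0.125 0.297]
0.3 4 [0.451 0.123 0.304] [0.449 0.121 0.302] [0.456 0.125 0.306]
0.34 7 [0.491 0.113 0.352] [0.48  0.111 0.346] [0.521 0.117 0.359]
[ 1.65191255e-01  2.81077535e-01 -1.08767996e-01  1.18087733e+00
  7.70195384e-05  1.50130017e+00] [ 6.19459851e-01  7.85028337e-01  5.30837312e-05 -3.79963186e-06]
```

View pics/t1.png

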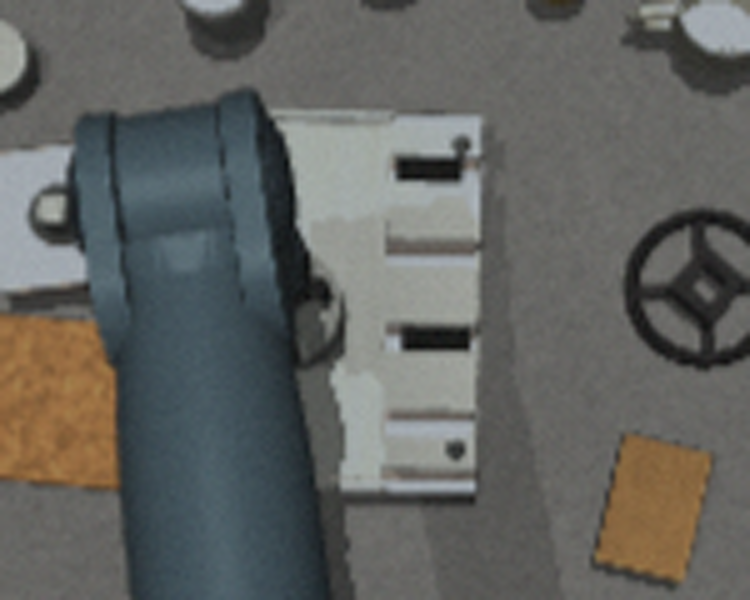

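arm_command:
  increments:
    - {"slide":[0,0,-0.03],"rot":[0,0,0],"jaw":0}
    - {"slide":[0,0,-0.06],"rot":[0,0,0],"jaw":0}
    - {"slide":[0,0,-0.1],"rot":[0,0,0],"jaw":0}
    - {"slide":[0,0,-0.1],"rot":[0,0,0],"jaw":0}

```text
clock: 4.92
eef_pos: [0.5035, 0.1482, 0.1827]
eef_rot: [0.619, 0.785, 0.0, 0.0]
wrist_force: [0.0, 0.5, -0.3]
grip_width: -0.003
```

Run:
```python
from h import *
o=get_obs(); print(o["grip_width"],o["wrist_force"],o["torque"],o["eef_pos"])
im,d,W=cloud("scene"); cv2.imwrite("pics/s2.png",cv2.resize(im[160:260,260:360],(600,600),interpolation=cv2.INTER_CUBIC))
p=sel(W,[.46,.10,.142],[.55,.2,.165]); print(np.round(np.median(p,0),4))
p=sel(W,[.46,.10,.185],[.55,.2,.205]); print(np.round(np.median(p,0),4))
```

```text
-0.003459112907812732 [ 0.04154355  0.45366782 -0.28477052] [-0.00109828 -0.05138143 -0.00354736] [0.50345877 0.14817862 0.18265167]
[0.5143 0.1556 0.1513]
[0.505  0.1537 0.1967]
```

View pics/s2.png

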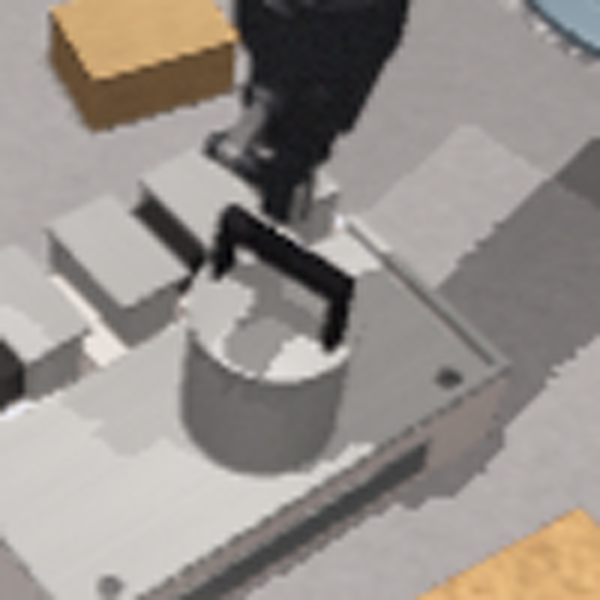

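Run:
```python
from h import *
im,d,W=cloud("scene")
for c in (303,306,309,312):
    print(c)
    for r in range(176,206,2): print(r,im[r,c],np.round(W[r,c]*1000),end=' ; ')
```

```text
303
176 [84 83 85] [543. 157. 332.] ; 178 [103 102 104] [543. 159. 326.] ; 180 [86 85 88] [544. 160. 321.] ; 182 [49 46 49] [542. 159. 311.] ; 184 [76 76 77] [542. 160. 304.] ; 186 [56 53 54] [547. 166. 305.] ; 188 [42 39 40] [550. 171. 303.] ; 190 [30 31 30] [548. 169. 292.] ; 192 [79 81 84] [518. 143. 240.] ; 194 [ 96  98 100] [520. 146. 235.] ; 196 [133 136 139] [435.  68.  96.] ; 198 [22 22 24] [506. 135. 199.] ; 200 [23 20 24] [510. 140. 196.] ; 202 [32 32 32] [511. 142. 190.] ; 204 [112 114 117] [491. 125. 150.] ; 306
176 [48 44 46] [538. 163. 334.] ; 178 [37 35 35] [538. 164. 329.] ; 180 [29 26 28] [537. 164. 320.] ; 182 [27 24 25] [530. 159. 304.] ; 184 [31 27 28] [520. 151. 282.] ; 186 [33 30 31] [518. 150. 272.] ; 188 [28 25 25] [533. 165. 287.] ; 190 [32 33 30] [530. 164. 276.] ; 192 [31 27 28] [529. 164. 268.] ; 194 [34 31 30] [516. 153. 240.] ; 196 [39 37 38] [516. 155. 233.] ; 198 [163 169 174] [410.  60.  60.] ; 200 [24 23 26] [503. 146. 198.] ; 202 [21 21 21] [508. 151. 197.] ; 204 [34 35 36] [509. 153. 191.] ; 309
176 [30 30 29] [526. 162. 327.] ; 178 [27 24 26] [525
[... 294 characters left out ...]
 91 93] [510. 161. 235.] ; 198 [109 113 117] [402.  67.  62.] ; 200 [134 128 129] [496. 151. 198.] ; 202 [23 22 22] [502. 157. 199.] ; 204 [26 21 23] [507. 163. 199.] ; 312
176 [31 30 31] [519. 166. 326.] ; 178 [27 26 25] [519. 168. 320.] ; 180 [26 23 23] [520. 170. 314.] ; 182 [31 29 29] [514. 166. 300.] ; 184 [28 24 26] [513. 166. 291.] ; 186 [29 27 27] [500. 156. 266.] ; 188 [91 92 95] [498. 156. 256.] ; 190 [107 110 113] [495. 154. 244.] ; 192 [146 148 152] [399.  72.  96.] ; 194 [ 98 102 103] [402.  77.  92.] ; 196 [107 109 111] [402.  78.  83.] ; 198 [112 114 116] [398.  76.  68.] ; 200 [144 149 156] [397.  77.  58.] ; 202 [68 68 70] [494. 162. 198.] ; 204 [29 26 28] [498. 167. 197.] ;
```

Run:
```python
from h import *
W=np.load("scene0.npz")["W"]
p=sel(W,[.1,.4,.12],[.37,.65,.5]); 
for lo in np.arange(.12,.4,.02):
    q=p[(p[:,2]>=lo)&(p[:,2]<lo+.02)]
    if len(q): print(round(lo,2),len(q),np.round(q.min(0),3),np.round(q.max(0),3))
W=np.load("top0.npz")["W"]
p=sel(W,[.1,.4,.12],[.37,.65,.6]); print(len(p),p.min(0) if len(p) else 0)
im,d,W=cloud("top")
# gripper points now vs reported
im,d,W=cloud("scene")
p=sel(W,[.43,.09,.205],[.60,.22,.36])
for lo in np.arange(.2,.36,.01):
    q=p[(p[:,2]>=lo)&(p[:,2]<lo+.01)]
    if len(q): print(round(lo,2),len(q),np.round(q.min(0),3),np.round(q.max(0),3))
```

```text
0.24 76 [0.21  0.468 0.242] [0.268 0.575 0.26 ]
0.26 100 [0.209 0.469 0.26 ] [0.269 0.576 0.28 ]
0.28 201 [0.2  0.45 0.28] [0.279 0.59  0.3  ]
0.3 310 [0.199 0.451 0.3  ] [0.279 0.586 0.32 ]
0.32 289 [0.202 0.453 0.32 ] [0.278 0.582 0.34 ]
0.34 133 [0.2   0.457 0.34 ] [0.273 0.557 0.36 ]
0.36 193 [0.245 0.486 0.36 ] [0.276 0.549 0.38 ]
0.38 180 [0.245 0.486 0.38 ] [0.276 0.541 0.4  ]
0.4 161 [0.234 0.486 0.4  ] [0.277 0.533 0.42 ]
943 [0.19566484 0.45140169 0.24565241]
0.22 10 [0.499 0.145 0.221] [0.519 0.158 0.23 ]
0.23 22 [0.494 0.144 0.231] [0.521 0.159 0.24 ]
0.24 14 [0.497 0.143 0.241] [0.519 0.158 0.25 ]
0.25 9 [0.496 0.156 0.251] [0.515 0.159 0.26 ]
0.26 23 [0.476 0.141 0.261] [0.53  0.166 0.27 ]
0.27 35 [0.466 0.142 0.27 ] [0.541 0.168 0.28 ]
0.28 39 [0.46  0.144 0.281] [0.546 0.168 0.29 ]
0.29 29 [0.458 0.148 0.291] [0.553 0.171 0.299]
0.3 55 [0.487 0.147 0.301] [0.566 0.173 0.31 ]
0.31 79 [0.486 0.147 0.31 ] [0.568 0.171 0.32 ]
0.32 50 [0.509 0.15  0.32 ] [0.551 0.17  0.329]
0.33 34 [0.523 0.148 0.33 ] [0.546 0.167 0.34 ]
0.34 31 [0.518 0.145 0.34 ] [0.544 0.18  0.35 ]
0.35 73 [0.488 0.122 0.35 ] [0.543 0.184 0.36 ]
```

The fingers closed on nothing. The cloud puts the real fingertips about 39–40 mm above the reported TCP, both now and in the first frame. I'll correct for it with true tip z = reported + 0.0395.

```bash
sed -i 's/p=np.array(get_obs()\["eef_pos"\])\*1000; a=yaw()/p=np.array(get_obs()["eef_pos"])*1000+[0,0,39.5]; a=yaw()/' h.py
python3 - <<'E'
from h import *
plan((502,149,172,13.6),(502,149,225,13.6),(438.5,332,225,13.6),(438.5,332,126,13.6),(438.5,332,220,13.6))
E
```

```text
from [503.  148.1 221.5] 13.5
-> [502.  149.  172.   13.6] calls 1
   slide [0.011, -0.008, 0.495] rotz -0.005 rows 2
-> [502.  149.  225.   13.6] calls 1
   slide [0.0, 0.0, -0.53] rotz -0.0 rows 2
-> [438.5 332.  225.   13.6] calls 2
   slide [0.964, -0.093, -0.0] rotz -0.0 rows 3
   slide [0.964, -0.093, -0.0] rotz -0.0 rows 3
-> [438.5 332.  126.   13.6] calls 1
   slide [0.0, 0.0, 0.99] rotz -0.0 rows 3
-> [438.5 332.  220.   13.6] calls 1
   slide [0.0, 0.0, -0.94] rotz -0.0 rows 3
```

arm_command:
  increments:
    - {"slide":[0,0,0],"rot":[0,0,0],"jaw":50}
    - {"slide":[0,0,0],"rot":[0,0,0],"jaw":50}
    - {"slide":[0,0,0],"rot":[0,0,0],"jaw":50}
    - {"slide":[0,0.01,0.2],"rot":[0,0,0],"jaw":50}
    - {"slide":[0,0.01,0.4],"rot":[0,0,0],"jaw":50}
    - {"slide":[0,0.01,0.5],"rot":[0,0,0],"jaw":50}
    - {"slide":[0,0.01,0.5],"rot":[0,0,0],"jaw":0}
    - {"slide":[0,0.01,0.5],"rot":[0,0,0],"jaw":0}
  grip_force: 60

```text
clock: 6.12
eef_pos: [0.5041, 0.1484, 0.1327]
eef_rot: [0.619, 0.785, 0.0, 0.0]
wrist_force: [-0.5, -0.2, -3.5]
grip_width: 0.149
```

arm_command:
  increments:
    - {"slide":[0,0,0],"rot":[0,0,0],"jaw":0}
    - {"slide":[0,0,0],"rot":[0,0,0],"jaw":0}
    - {"slide":[0,0,0],"rot":[0,0,0],"jaw":0}

```text
clock: 6.5
eef_pos: [0.5042, 0.1484, 0.1324]
eef_rot: [0.619, 0.785, 0.0, 0.0]
wrist_force: [-1.3, -0.5, 0.2]
grip_width: 0.15
```

arm_command:
  increments:
    - {"slide":[0,0,-0.12],"rot":[0,0,0],"jaw":0}
    - {"slide":[0,0,-0.3],"rot":[0,0,0],"jaw":0}
    - {"slide":[0,0,-0.45],"rot":[0,0,0],"jaw":0}
    - {"slide":[0,0,-0.53],"rot":[0,0,0],"jaw":0}
    - {"slide":[0,0,-0.53],"rot":[0,0,0],"jaw":0}

```text
clock: 7.12
eef_pos: [0.5046, 0.1485, 0.1858]
eef_rot: [0.619, 0.785, 0.001, 0.0]
wrist_force: [0.3, 0.0, -4.5]
grip_width: 0.156
```

arm_command:
  increments:
    - {"slide":[0.1,-0.01,0],"rot":[0,0,0],"jaw":0}
    - {"slide":[0.3,-0.03,0],"rot":[0,0,0],"jaw":0}
    - {"slide":[0.5,-0.05,0],"rot":[0,0,0],"jaw":0}
    - {"slide":[0.75,-0.075,0],"rot":[0,0,0],"jaw":0}
    - {"slide":[0.964,-0.1,0],"rot":[0,0,0],"jaw":0}

```text
clock: 7.75
eef_pos: [0.4706, 0.241, 0.1843]
eef_rot: [0.619, 0.785, -0.001, -0.001]
wrist_force: [0.7, -0.3, -3.6]
grip_width: 0.151
```

arm_command:
  increments:
    - {"slide":[0.25,-0.025,0],"rot":[0,0,0],"jaw":0}
    - {"slide":[0.5,-0.05,0],"rot":[0,0,0],"jaw":0}
    - {"slide":[0.75,-0.075,0],"rot":[0,0,0],"jaw":0}
    - {"slide":[0.9,-0.09,0],"rot":[0,0,0],"jaw":0}
    - {"slide":[0.97,-0.1,0],"rot":[0,0,0],"jaw":0}
    - {"slide":[0.97,-0.1,0],"rot":[0,0,0],"jaw":0}

```text
clock: 8.5
eef_pos: [0.4394, 0.3318, 0.1849]
eef_rot: [0.619, 0.785, -0.0, 0.0]
wrist_force: [-0.0, -0.3, -3.7]
grip_width: 0.152
```

arm_command:
  increments:
    - {"slide":[0,0,0.15],"rot":[0,0,0],"jaw":0}
    - {"slide":[0,0,0.4],"rot":[0,0,0],"jaw":0}
    - {"slide":[0,0,0.65],"rot":[0,0,0],"jaw":0}
    - {"slide":[0,0,0.85],"rot":[0,0,0],"jaw":0}
    - {"slide":[0,0,0.95],"rot":[0,0,0],"jaw":0}
    - {"slide":[0,0,0.95],"rot":[0,0,0],"jaw":0}

```text
clock: 9.25
eef_pos: [0.4389, 0.3309, 0.0891]
eef_rot: [0.62, 0.785, -0.001, -0.0]
wrist_force: [-0.3, 0.1, -2.9]
grip_width: 0.154
```

arm_command:
  increments:
    - {"slide":[0,0,0.02],"rot":[0,0,0],"jaw":0}
    - {"slide":[0,0,0.04],"rot":[0,0,0],"jaw":0}
    - {"slide":[0,0,0.05],"rot":[0,0,0],"jaw":0}
    - {"slide":[0,0,0.05],"rot":[0,0,0],"jaw":0}

```text
clock: 9.75
eef_pos: [0.4397, 0.3319, 0.0853]
eef_rot: [0.619, 0.785, 0.0, 0.0]
wrist_force: [-0.4, -0.3, -2.6]
grip_width: 0.154
```

arm_command:
  increments:
    - {"slide":[0,0,0],"rot":[0,0,0],"jaw":50}
    - {"slide":[0,0,0],"rot":[0,0,0],"jaw":50}
    - {"slide":[0,0,0],"rot":[0,0,0],"jaw":50}
    - {"slide":[0,0,-0.3],"rot":[0,0,0],"jaw":50}
    - {"slide":[0,0,-0.9],"rot":[0,0,0],"jaw":50}
    - {"slide":[0,0,-1],"rot":[0,0,0],"jaw":50}

```text
clock: 10.5
eef_pos: [0.4423, 0.3334, 0.1899]
eef_rot: [0.619, 0.785, 0.004, 0.002]
wrist_force: [0.2, 0.1, -0.1]
grip_width: 0.501
```

Run:
```python
from h import *
im,d,W=cloud("scene")
p=sel(W,[.38,.27,.09],[.5,.4,.18]); print("lid",rect(p[(p[:,2]<.115)]),rect(p[p[:,2]>.135]),np.round(np.percentile(p[:,2],95),3))
plan((450,100,200,90),(346,-301,120,90),(346,-301,20,90))
```

```text
lid (array([451.7, 335.8]), array([63.4, 86.8]), 13.9) (array([439.8, 333.1]), array([16.1, 76. ]), 14.6) 0.151
from [441.9 333.1 228.7] 13.5
-> [450. 100. 200.  90.] calls 3
   slide [-0.762, -0.154, 0.096] rotz -0.851 rows 4
   slide [-0.621, -0.468, 0.096] rotz -0.851 rows 4
   slide [-0.359, -0.69, 0.096] rotz -0.851 rows 4
-> [ 346. -301.  120.   90.] calls 5
   slide [0.208, -0.802, 0.16] rotz 0.0 rows 3
   slide [0.208, -0.802, 0.16] rotz 0.0 rows 3
   slide [0.208, -0.802, 0.16] rotz 0.0 rows 3
   slide [0.208, -0.802, 0.16] rotz 0.0 rows 3
   slide [0.208, -0.802, 0.16] rotz 0.0 rows 3
-> [ 346. -301.   20.   90.] calls 1
   slide [0.0, 0.0, 1.0] rotz 0.0 rows 3
```

arm_command:
  increments:
    - {"slide":[-0.76,-0.15,0.096],"rot":[0,0,-0.85],"jaw":60}
    - {"slide":[-0.76,-0.15,0.096],"rot":[0,0,-0.85],"jaw":60}
    - {"slide":[-0.76,-0.15,0.096],"rot":[0,0,-0.85],"jaw":60}

```text
clock: 10.92
eef_pos: [0.4416, 0.2524, 0.1739]
eef_rot: [0.43, 0.903, -0.001, -0.001]
wrist_force: [0.5, 0.2, 0.6]
grip_width: 0.602
```

arm_command:
  increments:
    - {"slide":[-0.62,-0.47,0.096],"rot":[0,0,-0.85],"jaw":60}
    - {"slide":[-0.62,-0.47,0.096],"rot":[0,0,-0.85],"jaw":60}
    - {"slide":[-0.62,-0.47,0.096],"rot":[0,0,-0.85],"jaw":60}

```text
clock: 11.3
eef_pos: [0.4438, 0.1748, 0.1642]
eef_rot: [0.221, 0.975, -0.001, -0.001]
wrist_force: [-0.1, 0.3, 0.9]
grip_width: 0.602
```

arm_command:
  increments:
    - {"slide":[-0.36,-0.69,0.096],"rot":[0,0,-0.82],"jaw":60}
    - {"slide":[-0.36,-0.69,0.096],"rot":[0,0,-0.82],"jaw":60}
    - {"slide":[-0.36,-0.69,0.096],"rot":[0,0,-0.82],"jaw":60}

```text
clock: 11.68
eef_pos: [0.4466, 0.0971, 0.1546]
eef_rot: [0.008, 1.0, -0.0, -0.001]
wrist_force: [0.1, 0.1, 0.0]
grip_width: 0.597
```

arm_command:
  increments:
    - {"slide":[0.2,-0.9,0.1],"rot":[0,0,0],"jaw":60}
    - {"slide":[0.2,-0.9,0.1],"rot":[0,0,0],"jaw":60}
    - {"slide":[0.2,-0.9,0.1],"rot":[0,0,0],"jaw":60}

```text
clock: 12.05
eef_pos: [0.4247, 0.008, 0.1449]
eef_rot: [0.01, 1.0, 0.0, -0.001]
wrist_force: [-0.6, 0.5, 0.1]
grip_width: 0.597
```

arm_command:
  increments:
    - {"slide":[0.2,-0.9,0.1],"rot":[0,0,0],"jaw":60}
    - {"slide":[0.2,-0.9,0.1],"rot":[0,0,0],"jaw":60}
    - {"slide":[0.2,-0.9,0.1],"rot":[0,0,0],"jaw":60}

```text
clock: 12.42
eef_pos: [0.4043, -0.0809, 0.1355]
eef_rot: [0.01, 1.0, 0.0, -0.001]
wrist_force: [-0.0, 0.2, 0.7]
grip_width: 0.598
```

arm_command:
  increments:
    - {"slide":[0.2,-0.9,0.1],"rot":[0,0,0],"jaw":60}
    - {"slide":[0.2,-0.9,0.1],"rot":[0,0,0],"jaw":60}
    - {"slide":[0.2,-0.9,0.1],"rot":[0,0,0],"jaw":60}

```text
clock: 12.8
eef_pos: [0.3836, -0.1702, 0.1258]
eef_rot: [0.009, 1.0, 0.0, -0.0]
wrist_force: [0.7, 0.3, 0.6]
grip_width: 0.595
```

```bash
cat >> h.py <<'E'
def rodfind():
    for c in ("top","scene"):
        im,d,W=cloud(c); hsv=cv2.cvtColor(im,cv2.COLOR_BGR2HSV)
        m=(hsv[...,1]>90)&(hsv[...,0]<25)&(W[...,1]<-.2)&(W[...,1]>-.42)&(W[...,0]<.5)&(W[...,0]>.18)&(W[...,2]>.006)&(W[...,2]<.05)
        if m.sum()>10: print(c,"rod",rect(W[m]),m.sum(),"n")
E
python3 - <<'E'
from h import *
rodfind()
plan((344.5,-300.5,120,89),(344.5,-300.5,8,89))
E
```

```text
top rod (array([ 342.7, -302. ]), array([ 25.6, 237.3]), 86.8) 166 n
scene rod (array([ 349.9, -296.9]), array([ 28.7, 237.6]), 89.3) 218 n
from [ 383.7 -168.8  165.5] 89.1
-> [ 344.5 -300.5  120.    89. ] calls 2
   slide [0.186, -0.661, 0.228] rotz 0.002 rows 3
   slide [0.185, -0.661, 0.228] rotz 0.002 rows 3
-> [ 344.5 -300.5    8.    89. ] calls 2
   slide [0.0, 0.0, 0.56] rotz -0.0 rows 2
   slide [0.0, 0.0, 0.56] rotz -0.0 rows 2
```

arm_command:
  increments:
    - {"slide":[0.186,-0.66,0.228],"rot":[0,0,0],"jaw":60}
    - {"slide":[0.186,-0.66,0.228],"rot":[0,0,0],"jaw":60}

```text
clock: 13.15
eef_pos: [0.3636, -0.2361, 0.1027]
eef_rot: [0.009, 1.0, 0.0, -0.0]
wrist_force: [-0.4, 0.5, -0.5]
grip_width: 0.597
```

arm_command:
  increments:
    - {"slide":[0.186,-0.66,0.228],"rot":[0,0,0],"jaw":60}
    - {"slide":[0.186,-0.66,0.228],"rot":[0,0,0],"jaw":60}
    - {"slide":[0.186,-0.66,0.228],"rot":[0,0,0],"jaw":60}

```text
clock: 13.52
eef_pos: [0.3443, -0.3003, 0.0805]
eef_rot: [0.008, 1.0, 0.001, -0.0]
wrist_force: [0.7, 0.3, 0.2]
grip_width: 0.602
```

arm_command:
  increments:
    - {"slide":[0,0,0.4],"rot":[0,0,0],"jaw":60}
    - {"slide":[0,0,0.7],"rot":[0,0,0],"jaw":60}
    - {"slide":[0,0,0.9],"rot":[0,0,0],"jaw":60}
    - {"slide":[0,0,0.9],"rot":[0,0,0],"jaw":60}

```text
clock: 14.02
eef_pos: [0.3437, -0.2985, -0.0101]
eef_rot: [0.007, 1.0, 0.002, -0.001]
wrist_force: [-0.1, -0.5, 0.8]
grip_width: 0.6
```

arm_command:
  increments:
    - {"slide":[0,0,0.08],"rot":[0,0,0],"jaw":60}
    - {"slide":[0,0,0.16],"rot":[0,0,0],"jaw":60}
    - {"slide":[0,0,0.22],"rot":[0,0,0],"jaw":60}
    - {"slide":[0,0,0.22],"rot":[0,0,0],"jaw":60}

```text
clock: 14.52
eef_pos: [0.3437, -0.3011, -0.0317]
eef_rot: [0.008, 1.0, 0.0, -0.0]
wrist_force: [0.0, -0.1, -0.5]
grip_width: 0.6
```

arm_command:
  increments:
    - {"slide":[0,0,0],"rot":[0,0,0],"jaw":0}
    - {"slide":[0,0,0],"rot":[0,0,0],"jaw":0}
    - {"slide":[0,0,0],"rot":[0,0,0],"jaw":0}
    - {"slide":[0,0,0],"rot":[0,0,0],"jaw":0}
  grip_force: 60

```text
clock: 15.02
eef_pos: [0.3443, -0.3019, -0.0309]
eef_rot: [0.008, 1.0, -0.0, 0.0]
wrist_force: [-0.0, -0.8, 5.1]
grip_width: 0.293
```

Run:
```python
from h import *
plan((344.5,-301,108,89),(479.4,-138.3,130,-0.9),(479.4,-138.3,69.5,-0.9),(481,-33,69.5,-0.9),(479.4,-138.3,69.5,-0.9),(607.4,-140.3,69.5,-.9),(609,-35.3,69.5,-.9))
```

```text
from [ 344.3 -301.9    8.6] 89.0
-> [ 344.5 -301.   108.    89. ] calls 1
   slide [-0.002, 0.009, -0.994] rotz 0.002 rows 3
-> [ 479.4 -138.3  130.    -0.9] calls 3
   slide [-0.44, 0.55, -0.073] rotz 0.999 rows 4
   slide [-0.107, 0.696, -0.073] rotz 0.999 rows 4
   slide [0.256, 0.657, -0.073] rotz 0.999 rows 4
-> [ 479.4 -138.3   69.5   -0.9] calls 1
   slide [0.0, 0.0, 0.605] rotz -0.0 rows 2
-> [481.  -33.   69.5  -0.9] calls 2
   slide [0.527, -0.0, -0.0] rotz -0.0 rows 2
   slide [0.527, -0.0, -0.0] rotz -0.0 rows 2
-> [ 479.4 -138.3   69.5   -0.9] calls 2
   slide [-0.527, 0.0, -0.0] rotz -0.0 rows 2
   slide [-0.527, 0.0, -0.0] rotz -0.0 rows 2
-> [ 607.4 -140.3   69.5   -0.9] calls 2
   slide [0.0, 0.64, -0.0] rotz -0.0 rows 3
   slide [0.0, 0.64, -0.0] rotz -0.0 rows 3
-> [609.  -35.3  69.5  -0.9] calls 2
   slide [0.525, -0.0, -0.0] rotz -0.0 rows 2
   slide [0.525, -0.0, -0.0] rotz -0.0 rows 2
```

arm_command:
  increments:
    - {"slide":[0,0,-0.4],"rot":[0,0,0],"jaw":0}
    - {"slide":[0,0,-0.9],"rot":[0,0,0],"jaw":0}
    - {"slide":[0,0,-1],"rot":[0,0,0],"jaw":0}
    - {"slide":[0,0,-1],"rot":[0,0,0],"jaw":0}

```text
clock: 15.52
eef_pos: [0.3442, -0.3017, 0.0686]
eef_rot: [0.008, 1.0, -0.0, 0.0]
wrist_force: [1.4, -0.5, -1.8]
grip_width: 0.292
```

arm_command:
  increments:
    - {"slide":[-0.44,0.54,-0.073],"rot":[0,0,1],"jaw":0}
    - {"slide":[-0.44,0.54,-0.073],"rot":[0,0,1],"jaw":0}
    - {"slide":[-0.44,0.54,-0.073],"rot":[0,0,1],"jaw":0}

```text
clock: 15.9
eef_pos: [0.3881, -0.2459, 0.0737]
eef_rot: [0.268, 0.963, 0.001, -0.002]
wrist_force: [0.3, -0.6, -0.5]
grip_width: 0.29
```

arm_command:
  increments:
    - {"slide":[-0.107,0.696,-0.073],"rot":[0,0,1],"jaw":0}
    - {"slide":[-0.107,0.696,-0.073],"rot":[0,0,1],"jaw":0}
    - {"slide":[-0.107,0.696,-0.073],"rot":[0,0,1],"jaw":0}

```text
clock: 16.27
eef_pos: [0.4331, -0.192, 0.081]
eef_rot: [0.509, 0.861, 0.0, -0.002]
wrist_force: [-0.4, -0.1, -2.0]
grip_width: 0.293
```

arm_command:
  increments:
    - {"slide":[0.256,0.657,-0.073],"rot":[0,0,1],"jaw":0}
    - {"slide":[0.256,0.657,-0.073],"rot":[0,0,1],"jaw":0}
    - {"slide":[0.256,0.657,-0.073],"rot":[0,0,1],"jaw":0}
    - {"slide":[0.256,0.657,-0.073],"rot":[0,0,1],"jaw":0}
    - {"slide":[0.256,0.657,-0.073],"rot":[0,0,1],"jaw":0}

```text
clock: 16.9
eef_pos: [0.4777, -0.1395, 0.0892]
eef_rot: [0.712, 0.702, -0.0, -0.001]
wrist_force: [0.6, -0.9, -1.2]
grip_width: 0.29
```

Run:
```python
from h import *
plan((479.4,-138.3,69.5,-0.9)); print(get_obs()["joints"])
```

```text
from [ 477.7 -139.5  128.7] -0.8
-> [ 479.4 -138.3   69.5   -0.9] calls 1
   slide [0.012, 0.017, 0.592] rotz 0.002 rows 2
[-4.11607863e-01  2.83359171e-01 -3.29312564e-01  9.60754852e-01
  2.82996324e-05  1.17367976e+00]
```

Lower to rod height, then check the rod's alignment with the chute.

arm_command:
  increments:
    - {"slide":[0.01,0.017,0.3],"rot":[0,0,0.002],"jaw":0}
    - {"slide":[0.01,0.017,0.5],"rot":[0,0,0.002],"jaw":0}
    - {"slide":[0.01,0.017,0.592],"rot":[0,0,0.002],"jaw":0}
    - {"slide":[0.01,0.017,0.592],"rot":[0,0,0.002],"jaw":0}

```text
clock: 17.4
eef_pos: [0.4798, -0.1387, 0.0308]
eef_rot: [0.713, 0.701, -0.0, -0.001]
wrist_force: [0.4, 0.6, -1.1]
grip_width: 0.291
```

Run:
```python
from h import *
print(get_obs()["eef_pos"],yaw())
for c in ("top","scene"):
    im,d,W=cloud(c); hsv=cv2.cvtColor(im,cv2.COLOR_BGR2HSV)
    m=(hsv[...,1]>80)&(hsv[...,0]<25)&(W[...,1]<.02)&(W[...,1]>-.28)&(W[...,0]<.53)&(W[...,0]>.43)&(W[...,2]>.058)&(W[...,2]<.13)
    p=W[m]; print(c,m.sum(),rect(p)); f=p[(p[:,1]>-.1)&(p[:,1]<-.02)]; 
    print("front",len(f),np.round(f.min(0),4),np.round(f.max(0),4),np.round(np.median(f,0),4), "slope z",np.polyfit(f[:,1],f[:,2],1))
    print("block",rect(sel(W,[.34,-.04,.09],[.70,.09,.112])), np.round(np.median(sel(W,[.5,0,.09],[.70,.09,.112]),0),4))
    cv2.imwrite(f"pics/{c}3.png",im)
a=cv2.resize(cv2.imread("pics/top3.png")[150:270,200:330],(650,600),interpolation=cv2.INTER_CUBIC); cv2.imwrite("pics/t3b.png",a)
```

```text
[ 0.47980227 -0.13866747  0.03083244] -0.9906073892416264
top 106 (array([ 479.9, -140.5]), array([ 16. , 233.8]), 0.0)
front 80 [ 0.4718 -0.0914  0.0711] [ 0.4878 -0.0235  0.0936] [ 0.4793 -0.0593  0.085 ] slope z [0.0134623  0.08534946]
block (array([512.9,  18.6]), array([115. , 258.7]), 89.3) [0.5746 0.0405 0.1002]
scene 216 (array([ 487.1, -136.6]), array([ 39.5, 237. ]), 6.1)
front 86 [ 0.4778 -0.0995  0.0733] [ 0.4929 -0.0208  0.0891] [ 0.487  -0.0568  0.0834] slope z [-0.02528432  0.08159009]
block (array([515. ,  41.2]), array([ 73.4, 263. ]), 88.9) [0.577  0.0428 0.0979]
```

View pics/t3b.png

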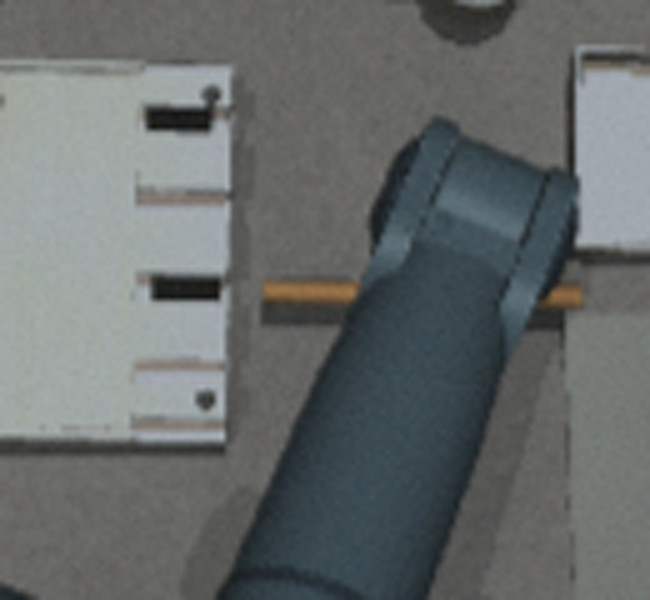

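arm_command:
  increments:
    - {"slide":[0.1,0.01,0],"rot":[0,0,0],"jaw":0}
    - {"slide":[0.2,0.01,0],"rot":[0,0,0],"jaw":0}
    - {"slide":[0.3,0.01,0],"rot":[0,0,0],"jaw":0}
    - {"slide":[0.4,0.01,0],"rot":[0,0,0],"jaw":0}

```text
clock: 18.0
eef_pos: [0.4823, -0.098, 0.0315]
eef_rot: [0.713, 0.701, 0.0, 0.0]
wrist_force: [0.4, -1.4, -0.5]
grip_width: 0.287
```

arm_command:
  increments:
    - {"slide":[0.1,0,0],"rot":[0,0,0],"jaw":0}
    - {"slide":[0.2,0,0],"rot":[0,0,0],"jaw":0}
    - {"slide":[0.3,0,0],"rot":[0,0,0],"jaw":0}
    - {"slide":[0.4,0,0],"rot":[0,0,0],"jaw":0}
    - {"slide":[0.5,0,0],"rot":[0,0,0],"jaw":0}
    - {"slide":[0.6,0,0],"rot":[0,0,0],"jaw":0}
    - {"slide":[0.7,0,0],"rot":[0,0,0],"jaw":0}
    - {"slide":[0.7,0,0],"rot":[0,0,0],"jaw":0}

```text
clock: 19.0
eef_pos: [0.4833, -0.0279, 0.0313]
eef_rot: [0.713, 0.701, 0.0, -0.0]
wrist_force: [-0.4, 0.4, -1.9]
grip_width: 0.296
```

arm_command:
  increments:
    - {"slide":[-0.3,0,0],"rot":[0,0,0],"jaw":0}
    - {"slide":[-0.8,0,0],"rot":[0,0,0],"jaw":0}
    - {"slide":[-1,0,0],"rot":[0,0,0],"jaw":0}
    - {"slide":[-1,0,0],"rot":[0,0,0],"jaw":0}

```text
clock: 19.5
eef_pos: [0.4819, -0.1303, 0.0314]
eef_rot: [0.714, 0.7, 0.0, 0.0]
wrist_force: [-0.3, 0.5, -1.1]
grip_width: 0.295
```

arm_command:
  increments:
    - {"slide":[-0.12,0,0],"rot":[0,0,0],"jaw":0}
    - {"slide":[-0.12,0.6,0],"rot":[0,0,0],"jaw":0}
    - {"slide":[-0.12,0.6,0],"rot":[0,0,0],"jaw":0}

```text
clock: 19.88
eef_pos: [0.5459, -0.1423, 0.0312]
eef_rot: [0.713, 0.702, 0.001, 0.002]
wrist_force: [-0.4, 0.2, -1.0]
grip_width: 0.294
```

arm_command:
  increments:
    - {"slide":[0,0.6,0],"rot":[0,0,0],"jaw":0}
    - {"slide":[0,0.65,0],"rot":[0,0,0],"jaw":0}
    - {"slide":[0,0.65,0],"rot":[0,0,0],"jaw":0}
    - {"slide":[0,0.65,0],"rot":[0,0,0],"jaw":0}

```text
clock: 20.38
eef_pos: [0.6054, -0.1427, 0.0316]
eef_rot: [0.713, 0.701, -0.0, -0.0]
wrist_force: [0.1, 0.4, -1.6]
grip_width: 0.29
```

Run:
```python
from h import *
print(get_obs()["eef_pos"],yaw())
for c in ("top","scene"):
    im,d,W=cloud(c); hsv=cv2.cvtColor(im,cv2.COLOR_BGR2HSV)
    m=(hsv[...,1]>80)&(hsv[...,0]<25)&(W[...,1]<.02)&(W[...,1]>-.28)&(W[...,0]<.66)&(W[...,0]>.56)&(W[...,2]>.058)&(W[...,2]<.13)
    p=W[m]; f=p[(p[:,1]>-.1)&(p[:,1]<-.02)]; print(c,m.sum(),rect(p),len(f),np.round(np.median(f,0),4),np.round(f.min(0),4),np.round(f.max(0),4))
    dk=(im.max(-1)<50)&(W[...,1]>-.0)&(W[...,1]<.18)&(W[...,0]>.35)&(W[...,0]<.68)&(W[...,2]>.07)&(W[...,2]<.1)
    n,l,s,ce=cv2.connectedComponentsWithStats(dk.astype(np.uint8))
    for i in range(1,n):
        if s[i,4]>8: p=W[l==i]; print(c,"dark",s[i,4],np.round(np.median(p,0)*1000),np.round(np.ptp(p,0)*1000),rect(p))
plan((607.4,-140.3,69.5,-.9))
```

```text
[ 0.60535766 -0.14269183  0.03155193] -0.9966932648010368
top 113 (array([ 603.8, -145.4]), array([236.9,  17. ]), 89.0) 67 [ 0.6046 -0.0538  0.0856] [ 0.5969 -0.0875  0.0759] [ 0.6141 -0.027   0.0953]
top dark 48 [610.  43.  90.] [13. 42. 16.] (array([609.6,  43.3]), array([13.4, 42. ]), 1.1)
top dark 91 [479. 115.  91.] [26. 46. 24.] (array([480.5, 115.6]), array([26.2, 45.5]), 0.2)
scene 233 (array([ 612.3, -140.6]), array([ 37.1, 236.9]), 4.4) 102 [ 0.611  -0.0577  0.0836] [ 0.6004 -0.0991  0.0752] [ 0.6177 -0.0222  0.0899]
scene dark 81 [498. 132.  85.] [28. 45. 21.] (array([487.7, 120.6]), array([26.9, 44.9]), 1.4)
scene dark 11 [604.  70.  79.] [14.  4. 16.] (array([606.5,  69.8]), array([14.4,  2.8]), 5.5)
from [ 605.5 -142.9   71.2] -1.0
-> [ 607.4 -140.3   69.5   -0.9] calls 1
   slide [0.026, 0.018, 0.017] rotz -0.004 rows 2
```

arm_command:
  increments:
    - {"slide":[0,0.035,0.005],"rot":[0,0,0],"jaw":0}
    - {"slide":[0.1,0.035,0.005],"rot":[0,0,0],"jaw":0}
    - {"slide":[0.2,0.035,0.005],"rot":[0,0,0],"jaw":0}
    - {"slide":[0.3,0.035,0.005],"rot":[0,0,0],"jaw":0}
    - {"slide":[0.4,0.035,0.005],"rot":[0,0,0],"jaw":0}

```text
clock: 21.1
eef_pos: [0.6106, -0.102, 0.0309]
eef_rot: [0.713, 0.701, 0.0, -0.0]
wrist_force: [0.7, 0.5, -1.6]
grip_width: 0.29
```

arm_command:
  increments:
    - {"slide":[0.1,0,0],"rot":[0,0,0],"jaw":0}
    - {"slide":[0.2,0,0],"rot":[0,0,0],"jaw":0}
    - {"slide":[0.3,0,0],"rot":[0,0,0],"jaw":0}
    - {"slide":[0.4,0,0],"rot":[0,0,0],"jaw":0}
    - {"slide":[0.5,0,0],"rot":[0,0,0],"jaw":0}
    - {"slide":[0.6,0,0],"rot":[0,0,0],"jaw":0}
    - {"slide":[0.72,0,0],"rot":[0,0,0],"jaw":0}
    - {"slide":[0.72,0,0],"rot":[0,0,0],"jaw":0}

```text
clock: 22.1
eef_pos: [0.6119, -0.0299, 0.0309]
eef_rot: [0.713, 0.701, 0.0, -0.0]
wrist_force: [0.5, -0.4, -1.4]
grip_width: 0.292
```

arm_command:
  increments:
    - {"slide":[-0.3,0,0],"rot":[0,0,0],"jaw":0}
    - {"slide":[-0.8,0,0],"rot":[0,0,0],"jaw":0}
    - {"slide":[-1,0,0],"rot":[0,0,0],"jaw":0}
    - {"slide":[-1,0,0],"rot":[0,0,0],"jaw":0}

```text
clock: 22.6
eef_pos: [0.6103, -0.1323, 0.0309]
eef_rot: [0.714, 0.7, 0.0, -0.0]
wrist_force: [-0.9, 0.6, -1.7]
grip_width: 0.291
```

arm_command:
  increments:
    - {"slide":[-0.3,0,-0.2],"rot":[0,0,0],"jaw":0}
    - {"slide":[-0.3,0,-0.6],"rot":[0,0,0],"jaw":0}
    - {"slide":[-0.3,0,-0.6],"rot":[0,0,0],"jaw":0}

```text
clock: 22.98
eef_pos: [0.6126, -0.1608, 0.0946]
eef_rot: [0.713, 0.701, 0.002, 0.003]
wrist_force: [0.1, -0.3, -1.3]
grip_width: 0.292
```

Run:
```python
from h import *
print(get_obs()["eef_pos"],yaw())
for c in ("top","scene"):
    im,d,W=cloud(c)
    dk=(im.max(-1)<50)&(W[...,1]>-.0)&(W[...,1]<.2)&(W[...,0]>.35)&(W[...,0]<.68)&(W[...,2]>.07)&(W[...,2]<.1)
    n,l,s,ce=cv2.connectedComponentsWithStats(dk.astype(np.uint8))
    for i in range(1,n):
        if s[i,4]>8: p=W[l==i]; print(c,"dark",s[i,4],np.round(np.median(p,0)*1000),np.round(np.ptp(p,0)*1000),rect(p))
cv2.imwrite("pics/s4.png",cv2.resize(im[130:290,200:400],(750,600),interpolation=cv2.INTER_CUBIC))
plan((354,-302,100,89),(354,-302,10,89))
```

```text
[ 0.61263803 -0.16080584  0.09459753] -0.951204484848198
top dark 89 [608. 113.  90.] [26. 46. 28.] (array([608.2, 113.5]), array([26., 46.]), 0.1)
top dark 93 [478. 116.  90.] [26. 46. 27.] (array([480.5, 115.5]), array([26.3, 46. ]), 0.3)
scene dark 86 [497. 131.  84.] [28. 44. 22.] (array([494.6, 124.4]), array([25.1, 49.5]), 26.2)
scene dark 9 [606. 140.  80.] [10.  3. 13.] (array([605.6, 139.7]), array([10. ,  2.2]), 8.0)
from [ 610.  -159.8  130.5] -0.9
-> [ 354. -302.  100.   89.] calls 3
   slide [-0.488, -0.846, 0.102] rotz -0.999 rows 4
   slide [0.0, -0.976, 0.102] rotz -0.999 rows 4
   slide [0.488, -0.846, 0.102] rotz -0.999 rows 4
-> [ 354. -302.   10.   89.] calls 1
   slide [0.0, 0.0, 0.9] rotz -0.0 rows 3
```

View pics/s4.png

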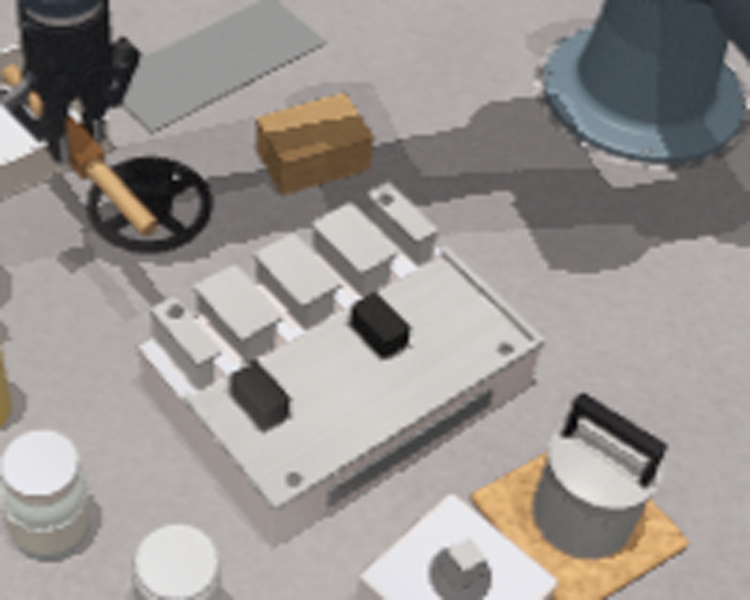

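arm_command:
  increments:
    - {"slide":[-0.488,-0.846,0],"rot":[0,0,-1],"jaw":0}
    - {"slide":[-0.488,-0.846,0],"rot":[0,0,-1],"jaw":0}
    - {"slide":[-0.488,-0.846,0],"rot":[0,0,-1],"jaw":0}

```text
clock: 23.45
eef_pos: [0.5204, -0.2075, 0.089]
eef_rot: [0.506, 0.862, -0.0, -0.003]
wrist_force: [0.2, 0.9, -1.1]
grip_width: 0.289
```

arm_command:
  increments:
    - {"slide":[0,-0.976,0],"rot":[0,0,-1],"jaw":0}
    - {"slide":[0,-0.976,0],"rot":[0,0,-1],"jaw":0}
    - {"slide":[0,-0.976,0],"rot":[0,0,-1],"jaw":0}

```text
clock: 23.82
eef_pos: [0.4354, -0.2545, 0.0891]
eef_rot: [0.266, 0.964, 0.001, -0.002]
wrist_force: [0.9, 0.2, -1.6]
grip_width: 0.29
```

arm_command:
  increments:
    - {"slide":[0.488,-0.846,0],"rot":[0,0,-1],"jaw":0}
    - {"slide":[0.488,-0.846,0.1],"rot":[0,0,-1],"jaw":0}
    - {"slide":[0.488,-0.846,0.3],"rot":[0,0,-1],"jaw":0}
    - {"slide":[0.488,-0.846,0.3],"rot":[0,0,-1],"jaw":0}

```text
clock: 24.32
eef_pos: [0.3514, -0.3004, 0.0585]
eef_rot: [0.01, 1.0, 0.002, -0.002]
wrist_force: [0.1, 0.1, -2.0]
grip_width: 0.29
```

Run:
```python
from h import *
plan((352,-304,9.5,89))
```

```text
from [ 351.4 -300.4   98. ] 88.9
-> [ 352.  -304.     9.5   89. ] calls 1
   slide [-0.007, -0.036, 0.885] rotz -0.004 rows 3
```

Release, go up, then over to the stoppers.

arm_command:
  increments:
    - {"slide":[-0.005,-0.03,0.3],"rot":[0,0,0],"jaw":0}
    - {"slide":[-0.005,-0.03,0.6],"rot":[0,0,0],"jaw":0}
    - {"slide":[-0.005,-0.03,0.8],"rot":[0,0,0],"jaw":0}
    - {"slide":[-0.005,-0.03,0.86],"rot":[0,0,0],"jaw":0}
    - {"slide":[-0.005,-0.03,0.885],"rot":[0,0,0],"jaw":0}
    - {"slide":[-0.005,-0.03,0.885],"rot":[0,0,0],"jaw":0}

```text
clock: 25.08
eef_pos: [0.3546, -0.3064, -0.027]
eef_rot: [0.009, 1.0, -0.0, 0.0]
wrist_force: [0.0, 0.0, -0.4]
grip_width: 0.29
```

arm_command:
  increments:
    - {"slide":[0,0,0],"rot":[0,0,0],"jaw":55}
    - {"slide":[0,0,0],"rot":[0,0,0],"jaw":55}
    - {"slide":[0,0,0],"rot":[0,0,0],"jaw":55}
    - {"slide":[0,0,-0.3],"rot":[0,0,0],"jaw":55}
    - {"slide":[0,0,-1],"rot":[0,0,0],"jaw":55}
    - {"slide":[0,0,-1],"rot":[0,0,0],"jaw":55}

```text
clock: 25.82
eef_pos: [0.3565, -0.309, 0.0766]
eef_rot: [0.009, 1.0, -0.003, 0.003]
wrist_force: [0.4, -0.7, -0.2]
grip_width: 0.552
```

Run:
```python
from h import *
rodfind()
plan((481,115.5,150,-0.9),(481,115.5,72,-.9))
```

```text
top rod (array([ 400. , -306.7]), array([ 19.1, 139.3]), 88.0) 109 n
scene rod (array([ 357.2, -305.4]), array([ 28.2, 238.8]), 89.9) 251 n
from [ 354.9 -307.2  113.2] 89.0
-> [481.  115.5 150.   -0.9] calls 5
   slide [-0.237, 0.85, -0.074] rotz 0.599 rows 3
   slide [0.037, 0.881, -0.074] rotz 0.599 rows 3
   slide [0.307, 0.827, -0.074] rotz 0.599 rows 3
   slide [0.547, 0.692, -0.074] rotz 0.599 rows 3
   slide [0.734, 0.489, -0.074] rotz 0.599 rows 3
-> [481.  115.5  72.   -0.9] calls 1
   slide [0.0, 0.0, 0.78] rotz -0.0 rows 3
```

arm_command:
  increments:
    - {"slide":[-0.237,0.85,-0.3],"rot":[0,0,0.6],"jaw":60}
    - {"slide":[-0.237,0.85,-0.3],"rot":[0,0,0.6],"jaw":60}
    - {"slide":[-0.237,0.85,-0.3],"rot":[0,0,0.6],"jaw":60}

```text
clock: 26.3
eef_pos: [0.3786, -0.2192, 0.1014]
eef_rot: [0.163, 0.987, 0.001, -0.001]
wrist_force: [0.2, -0.8, -0.1]
grip_width: 0.602
```

arm_command:
  increments:
    - {"slide":[0.037,0.881,-0.1],"rot":[0,0,0.6],"jaw":60}
    - {"slide":[0.037,0.881,-0.1],"rot":[0,0,0.6],"jaw":60}
    - {"slide":[0.037,0.881,-0.1],"rot":[0,0,0.6],"jaw":60}

```text
clock: 26.68
eef_pos: [0.4036, -0.1356, 0.1111]
eef_rot: [0.315, 0.949, 0.0, -0.001]
wrist_force: [1.0, -1.1, -0.0]
grip_width: 0.598
```

arm_command:
  increments:
    - {"slide":[0.307,0.827,0],"rot":[0,0,0.6],"jaw":60}
    - {"slide":[0.307,0.827,0],"rot":[0,0,0.6],"jaw":60}
    - {"slide":[0.307,0.827,0],"rot":[0,0,0.6],"jaw":60}

```text
clock: 27.05
eef_pos: [0.4292, -0.052, 0.1112]
eef_rot: [0.46, 0.888, -0.0, -0.001]
wrist_force: [-0.3, 0.0, -0.2]
grip_width: 0.597
```

arm_command:
  increments:
    - {"slide":[0.547,0.692,0],"rot":[0,0,0.6],"jaw":60}
    - {"slide":[0.547,0.692,0],"rot":[0,0,0.6],"jaw":60}
    - {"slide":[0.547,0.692,0],"rot":[0,0,0.6],"jaw":60}

```text
clock: 27.42
eef_pos: [0.4552, 0.0318, 0.1115]
eef_rot: [0.593, 0.805, -0.0, -0.0]
wrist_force: [-0.0, -0.4, -0.6]
grip_width: 0.599
```

arm_command:
  increments:
    - {"slide":[0.734,0.489,0.05],"rot":[0,0,0.6],"jaw":60}
    - {"slide":[0.734,0.489,0.05],"rot":[0,0,0.6],"jaw":60}
    - {"slide":[0.734,0.489,0.05],"rot":[0,0,0.6],"jaw":60}
    - {"slide":[0.734,0.489,0.05],"rot":[0,0,0.6],"jaw":60}
    - {"slide":[0.734,0.489,0.05],"rot":[0,0,0.6],"jaw":60}

```text
clock: 28.05
eef_pos: [0.4799, 0.1149, 0.1072]
eef_rot: [0.714, 0.701, -0.0, -0.0]
wrist_force: [0.0, 0.1, -0.1]
grip_width: 0.605
```

Run:
```python
from h import *
plan((481,115.5,70,-.9))
plan((481,115.5,150,-.9),(575,-330,150,-.9),(575,-330,40,-.9),p=(481,115.5,70),a=-.9)
```

```text
from [479.9 114.9 146.7] -1.1
-> [481.  115.5  70.   -0.9] calls 1
   slide [0.006, 0.011, 0.767] rotz -0.005 rows 3
from [481.  115.5  70. ] -0.9
-> [481.  115.5 150.   -0.9] calls 1
   slide [0.0, 0.0, -0.8] rotz -0.0 rows 3
-> [ 575.  -330.   150.    -0.9] calls 5
   slide [-0.888, 0.202, -0.0] rotz -0.0 rows 3
   slide [-0.888, 0.202, -0.0] rotz -0.0 rows 3
   slide [-0.888, 0.202, -0.0] rotz -0.0 rows 3
   slide [-0.888, 0.202, -0.0] rotz -0.0 rows 3
   slide [-0.888, 0.202, -0.0] rotz -0.0 rows 3
-> [ 575.  -330.    40.    -0.9] calls 2
   slide [0.0, 0.0, 0.55] rotz -0.0 rows 2
   slide [0.0, 0.0, 0.55] rotz -0.0 rows 2
```

arm_command:
  increments:
    - {"slide":[0.005,0.01,0.4],"rot":[0,0,0],"jaw":60}
    - {"slide":[0.005,0.01,0.65],"rot":[0,0,0],"jaw":60}
    - {"slide":[0.005,0.01,0.765],"rot":[0,0,0],"jaw":60}
    - {"slide":[0.005,0.01,0.765],"rot":[0,0,0],"jaw":60}
    - {"slide":[0.005,0.01,0.765],"rot":[0,0,0],"jaw":10}
    - {"slide":[0.005,0.01,0.765],"rot":[0,0,0],"jaw":10}
    - {"slide":[0.005,0.01,0.765],"rot":[0,0,0],"jaw":10}
    - {"slide":[0.005,0.01,0.765],"rot":[0,0,0],"jaw":10}
  grip_force: 40

```text
clock: 29.05
eef_pos: [0.4826, 0.1171, 0.0322]
eef_rot: [0.713, 0.701, 0.001, 0.001]
wrist_force: [-0.5, -0.5, 7.0]
grip_width: 0.344
```

arm_command:
  increments:
    - {"slide":[0,0,-0.3],"rot":[0,0,0],"jaw":10}
    - {"slide":[0,0,-0.8],"rot":[0,0,0],"jaw":10}
    - {"slide":[0,0,-0.8],"rot":[0,0,0],"jaw":10}

```text
clock: 29.42
eef_pos: [0.4848, 0.1175, 0.1149]
eef_rot: [0.713, 0.701, 0.003, 0.003]
wrist_force: [-0.2, 0.2, -0.9]
grip_width: 0.34
```

arm_command:
  increments:
    - {"slide":[-0.9,0.18,0],"rot":[0,0,0],"jaw":10}
    - {"slide":[-0.9,0.18,0],"rot":[0,0,0],"jaw":10}
    - {"slide":[-0.9,0.18,0],"rot":[0,0,0],"jaw":10}

```text
clock: 29.8
eef_pos: [0.4974, 0.0252, 0.11]
eef_rot: [0.714, 0.7, -0.0, -0.0]
wrist_force: [0.6, 0.6, -1.1]
grip_width: 0.342
```

arm_command:
  increments:
    - {"slide":[-0.9,0.18,0],"rot":[0,0,0],"jaw":10}
    - {"slide":[-0.9,0.18,0],"rot":[0,0,0],"jaw":10}
    - {"slide":[-0.9,0.18,0],"rot":[0,0,0],"jaw":10}

```text
clock: 30.18
eef_pos: [0.514, -0.0642, 0.1101]
eef_rot: [0.714, 0.7, -0.0, -0.0]
wrist_force: [-0.4, 1.0, 0.7]
grip_width: 0.347
```

arm_command:
  increments:
    - {"slide":[-0.9,0.18,0],"rot":[0,0,0],"jaw":10}
    - {"slide":[-0.9,0.18,0],"rot":[0,0,0],"jaw":10}
    - {"slide":[-0.9,0.18,0],"rot":[0,0,0],"jaw":10}

```text
clock: 30.55
eef_pos: [0.5306, -0.1538, 0.1103]
eef_rot: [0.714, 0.7, 0.0, -0.0]
wrist_force: [-0.3, 1.2, -1.8]
grip_width: 0.341
```

arm_command:
  increments:
    - {"slide":[-0.9,0.18,0],"rot":[0,0,0],"jaw":10}
    - {"slide":[-0.9,0.18,0],"rot":[0,0,0],"jaw":10}
    - {"slide":[-0.9,0.18,0],"rot":[0,0,0],"jaw":10}

```text
clock: 30.92
eef_pos: [0.5471, -0.2436, 0.1103]
eef_rot: [0.713, 0.701, 0.0, -0.001]
wrist_force: [0.3, 0.7, -0.3]
grip_width: 0.345
```

arm_command:
  increments:
    - {"slide":[-0.9,0.18,0],"rot":[0,0,0],"jaw":10}
    - {"slide":[-0.9,0.18,0],"rot":[0,0,0],"jaw":10}
    - {"slide":[-0.9,0.18,0],"rot":[0,0,0],"jaw":10}
    - {"slide":[-0.9,0.18,0],"rot":[0,0,0],"jaw":10}

```text
clock: 31.42
eef_pos: [0.5632, -0.3317, 0.1105]
eef_rot: [0.713, 0.702, 0.0, -0.001]
wrist_force: [-0.1, 0.3, -0.7]
grip_width: 0.341
```

Run:
```python
from h import *
plan((565,-336,100,-1),(565,-336,18,-1))
```

```text
from [ 563.2 -331.7  150. ] -0.9
-> [ 565. -336.  100.   -1.] calls 1
   slide [-0.043, 0.019, 0.5] rotz 0.004 rows 2
-> [ 565. -336.   18.   -1.] calls 1
   slide [0.0, 0.0, 0.82] rotz -0.0 rows 3
```

arm_command:
  increments:
    - {"slide":[-0.04,0.02,0.5],"rot":[0,0,0],"jaw":10}
    - {"slide":[-0.04,0.02,0.6],"rot":[0,0,0],"jaw":10}
    - {"slide":[-0.04,0.02,0.9],"rot":[0,0,0],"jaw":10}
    - {"slide":[-0.04,0.02,1],"rot":[0,0,0],"jaw":10}
    - {"slide":[-0.04,0.02,1],"rot":[0,0,0],"jaw":10}

```text
clock: 32.05
eef_pos: [0.5649, -0.3375, 0.011]
eef_rot: [0.713, 0.701, 0.0, -0.001]
wrist_force: [0.2, -0.6, -1.0]
grip_width: 0.341
```

arm_command:
  increments:
    - {"slide":[0,0,0.2],"rot":[0,0,0],"jaw":10}
    - {"slide":[0,0,0.31],"rot":[0,0,0],"jaw":10}
    - {"slide":[0,0,0.31],"rot":[0,0,0],"jaw":10}
    - {"slide":[0,0,0.31],"rot":[0,0,0],"jaw":46}
    - {"slide":[0,0,0.31],"rot":[0,0,0],"jaw":46}
    - {"slide":[0,0,-0.1],"rot":[0,0,0],"jaw":46}
    - {"slide":[0,0,-0.6],"rot":[0,0,0],"jaw":46}
    - {"slide":[0,0,-0.8],"rot":[0,0,0],"jaw":46}

```text
clock: 33.05
eef_pos: [0.5673, -0.3401, 0.0954]
eef_rot: [0.713, 0.701, 0.001, 0.003]
wrist_force: [0.3, -0.1, -0.9]
grip_width: 0.462
```

Run:
```python
from h import *
im,d,W=cloud("scene")
dk=(im.max(-1)<60)&(W[...,1]<-.25)&(W[...,1]>-.42)&(W[...,0]>.51)&(W[...,0]<.68)&(W[...,2]<.05)
print(dk.sum(),rect(W[dk]) if dk.sum()>5 else 0, np.nanmax(W[dk][:,2]) if dk.sum() else 0)
plan((565,-336,150,-1),(609,113.5,150,-0.9),(609,113.5,71,-0.9))
```

```text
96 (array([ 569.4, -334.1]), array([46.8, 29.1]), 89.6) 0.03885952165293216
from [ 568.  -340.6  136.7] -1.0
-> [ 565. -336.  150.   -1.] calls 1
   slide [0.045, -0.031, -0.133] rotz -0.0 rows 2
-> [609.  113.5 150.   -0.9] calls 5
   slide [0.9, 0.072, -0.0] rotz -0.001 rows 3
   slide [0.9, 0.073, -0.0] rotz -0.001 rows 3
   slide [0.9, 0.073, -0.0] rotz -0.001 rows 3
   slide [0.9, 0.073, -0.0] rotz -0.001 rows 3
   slide [0.9, 0.074, -0.0] rotz -0.001 rows 3
-> [609.  113.5  71.   -0.9] calls 1
   slide [0.0, 0.0, 0.79] rotz -0.0 rows 3
```

Stopper 1 is in the tub. Going back for the second; the commanded pose is about (565,-337).

arm_command:
  increments:
    - {"slide":[0.9,0.075,-0.13],"rot":[0,0,0],"jaw":60}
    - {"slide":[0.9,0.075,-0.13],"rot":[0,0,0],"jaw":60}
    - {"slide":[0.9,0.075,-0.13],"rot":[0,0,0],"jaw":60}

```text
clock: 33.48
eef_pos: [0.5745, -0.2466, 0.1041]
eef_rot: [0.712, 0.702, 0.0, -0.0]
wrist_force: [0.3, 0.2, 0.8]
grip_width: 0.599
```

arm_command:
  increments:
    - {"slide":[0.9,0.075,0],"rot":[0,0,0],"jaw":60}
    - {"slide":[0.9,0.075,0],"rot":[0,0,0],"jaw":60}
    - {"slide":[0.9,0.075,0],"rot":[0,0,0],"jaw":60}

```text
clock: 33.85
eef_pos: [0.5832, -0.1579, 0.1034]
eef_rot: [0.713, 0.702, -0.0, -0.0]
wrist_force: [0.1, 0.1, -0.3]
grip_width: 0.602
```

arm_command:
  increments:
    - {"slide":[0.9,0.075,0],"rot":[0,0,0],"jaw":60}
    - {"slide":[0.9,0.075,0],"rot":[0,0,0],"jaw":60}
    - {"slide":[0.9,0.075,0],"rot":[0,0,0],"jaw":60}

```text
clock: 34.22
eef_pos: [0.5927, -0.0691, 0.1036]
eef_rot: [0.713, 0.701, -0.0, 0.0]
wrist_force: [0.8, 0.1, -0.3]
grip_width: 0.6
```

arm_command:
  increments:
    - {"slide":[0.9,0.075,0],"rot":[0,0,0],"jaw":60}
    - {"slide":[0.9,0.075,0],"rot":[0,0,0],"jaw":60}
    - {"slide":[0.9,0.075,0],"rot":[0,0,0],"jaw":60}

```text
clock: 34.6
eef_pos: [0.6021, 0.0202, 0.1037]
eef_rot: [0.713, 0.701, -0.0, 0.0]
wrist_force: [0.0, 0.1, 0.5]
grip_width: 0.598
```

arm_command:
  increments:
    - {"slide":[0.9,0.075,0],"rot":[0,0,0],"jaw":60}
    - {"slide":[0.9,0.075,0],"rot":[0,0,0],"jaw":60}
    - {"slide":[0.9,0.075,0],"rot":[0,0,0],"jaw":60}
    - {"slide":[0.9,0.075,0],"rot":[0,0,0],"jaw":60}
    - {"slide":[0.9,0.075,0],"rot":[0,0,0],"jaw":60}

```text
clock: 35.22
eef_pos: [0.6108, 0.1086, 0.1038]
eef_rot: [0.714, 0.7, -0.0, 0.0]
wrist_force: [-1.0, 0.6, -0.2]
grip_width: 0.597
```

Run:
```python
from h import *
plan((609.2,114,71,-0.9))
```

```text
from [610.8 108.6 143.3] -1.2
-> [609.2 114.   71.   -0.9] calls 1
   slide [0.054, -0.017, 0.723] rotz -0.009 rows 3
```

arm_command:
  increments:
    - {"slide":[0.05,-0.015,0.35],"rot":[0,0,0],"jaw":60}
    - {"slide":[0.05,-0.015,0.6],"rot":[0,0,0],"jaw":60}
    - {"slide":[0.05,-0.015,0.725],"rot":[0,0,0],"jaw":60}
    - {"slide":[0.05,-0.015,0.725],"rot":[0,0,0],"jaw":60}
    - {"slide":[0.05,-0.015,0.725],"rot":[0,0,0],"jaw":10}
    - {"slide":[0.05,-0.015,0.725],"rot":[0,0,0],"jaw":10}
    - {"slide":[0.05,-0.015,0.725],"rot":[0,0,0],"jaw":10}
    - {"slide":[0.05,-0.015,0.725],"rot":[0,0,0],"jaw":10}

```text
clock: 36.22
eef_pos: [0.6106, 0.1158, 0.0329]
eef_rot: [0.713, 0.701, 0.001, 0.001]
wrist_force: [0.0, -0.6, 6.3]
grip_width: 0.341
```

arm_command:
  increments:
    - {"slide":[0,0,-0.3],"rot":[0,0,0],"jaw":10}
    - {"slide":[0,0,-0.8],"rot":[0,0,0],"jaw":10}
    - {"slide":[0,0,-0.8],"rot":[0,0,0],"jaw":10}

```text
clock: 36.6
eef_pos: [0.6127, 0.1162, 0.1161]
eef_rot: [0.713, 0.701, 0.003, 0.003]
wrist_force: [0.6, 0.1, 0.2]
grip_width: 0.343
```

arm_command:
  increments:
    - {"slide":[-0.9,0.04,0],"rot":[0,0,0],"jaw":10}
    - {"slide":[-0.9,0.04,0],"rot":[0,0,0],"jaw":10}
    - {"slide":[-0.9,0.04,0],"rot":[0,0,0],"jaw":10}

```text
clock: 36.98
eef_pos: [0.611, 0.0239, 0.1103]
eef_rot: [0.714, 0.7, -0.001, -0.001]
wrist_force: [0.8, 0.1, -0.3]
grip_width: 0.341
```

arm_command:
  increments:
    - {"slide":[-0.9,0.04,0],"rot":[0,0,0],"jaw":10}
    - {"slide":[-0.9,0.04,0],"rot":[0,0,0],"jaw":10}
    - {"slide":[-0.9,0.04,0],"rot":[0,0,0],"jaw":10}

```text
clock: 37.35
eef_pos: [0.6138, -0.0652, 0.1106]
eef_rot: [0.714, 0.7, -0.0, -0.001]
wrist_force: [-0.2, 1.0, -1.4]
grip_width: 0.336
```

arm_command:
  increments:
    - {"slide":[-0.9,0.04,0],"rot":[0,0,0],"jaw":10}
    - {"slide":[-0.9,0.04,0],"rot":[0,0,0],"jaw":10}
    - {"slide":[-0.9,0.04,0],"rot":[0,0,0],"jaw":10}

```text
clock: 37.72
eef_pos: [0.6165, -0.1544, 0.1107]
eef_rot: [0.714, 0.7, 0.0, -0.0]
wrist_force: [0.5, 0.9, -0.9]
grip_width: 0.336
```

arm_command:
  increments:
    - {"slide":[-0.9,0.04,0],"rot":[0,0,0],"jaw":10}
    - {"slide":[-0.9,0.04,0],"rot":[0,0,0],"jaw":10}
    - {"slide":[-0.9,0.04,0],"rot":[0,0,0],"jaw":10}

```text
clock: 38.1
eef_pos: [0.6191, -0.244, 0.1108]
eef_rot: [0.713, 0.701, 0.0, -0.0]
wrist_force: [-0.1, 0.6, -1.4]
grip_width: 0.343
```

arm_command:
  increments:
    - {"slide":[-0.9,0.04,0],"rot":[0,0,0],"jaw":10}
    - {"slide":[-0.9,0.04,0],"rot":[0,0,0],"jaw":10}
    - {"slide":[-0.9,0.04,0],"rot":[0,0,0],"jaw":10}
    - {"slide":[-0.9,0.04,0],"rot":[0,0,0],"jaw":10}

```text
clock: 38.6
eef_pos: [0.6218, -0.3317, 0.1112]
eef_rot: [0.712, 0.702, 0.0, -0.001]
wrist_force: [-0.1, -0.2, -2.6]
grip_width: 0.343
```

Run:
```python
from h import *
plan((622,-336,18,-1))
```

```text
from [ 621.8 -331.7  150.7] -0.9
-> [ 622. -336.   18.   -1.] calls 2
   slide [-0.022, 0.001, 0.663] rotz 0.002 rows 3
   slide [-0.022, 0.002, 0.663] rotz 0.002 rows 3
```

arm_command:
  increments:
    - {"slide":[-0.04,0.02,0.5],"rot":[0,0,0],"jaw":10}
    - {"slide":[-0.04,0.02,0.6],"rot":[0,0,0],"jaw":10}
    - {"slide":[-0.04,0.02,0.9],"rot":[0,0,0],"jaw":10}
    - {"slide":[-0.04,0.02,1],"rot":[0,0,0],"jaw":10}
    - {"slide":[-0.04,0.02,1],"rot":[0,0,0],"jaw":10}

```text
clock: 39.22
eef_pos: [0.623, -0.3375, 0.0115]
eef_rot: [0.713, 0.701, -0.0, -0.001]
wrist_force: [0.3, 0.7, -0.7]
grip_width: 0.342
```

arm_command:
  increments:
    - {"slide":[0,0,0.2],"rot":[0,0,0],"jaw":10}
    - {"slide":[0,0,0.31],"rot":[0,0,0],"jaw":10}
    - {"slide":[0,0,0.31],"rot":[0,0,0],"jaw":10}
    - {"slide":[0,0,0.31],"rot":[0,0,0],"jaw":46}
    - {"slide":[0,0,0.31],"rot":[0,0,0],"jaw":46}
    - {"slide":[0,0,-0.1],"rot":[0,0,0],"jaw":46}
    - {"slide":[0,0,-0.6],"rot":[0,0,0],"jaw":46}
    - {"slide":[0,0,-0.8],"rot":[0,0,0],"jaw":46}

```text
clock: 40.22
eef_pos: [0.6254, -0.34, 0.0963]
eef_rot: [0.713, 0.701, 0.001, 0.003]
wrist_force: [-0.6, -0.8, -0.2]
grip_width: 0.462
```

Run:
```python
from h import *
for c in ("scene","top"):
    im,d,W=cloud(c)
    print(c,"hub",rect(p:=sel(W,[.44,-.25,.034],[.60,-.08,.06])),len(p))
    w=sel(W,[.44,-.26,.006],[.62,-.08,.018]); 
    m=(im.max(-1)<60)&np.all((W>[.44,-.26,.004])&(W<[.62,-.08,.06]),-1); print("wheel dark",rect(W[m]),m.sum())
    dk=(im.max(-1)<60)&(W[...,1]<-.25)&(W[...,1]>-.42)&(W[...,0]>.51)&(W[...,0]<.69)&(W[...,2]<.05)
    n,l,s,ce=cv2.connectedComponentsWithStats(dk.astype(np.uint8))
    for i in range(1,n):
        if s[i,4]>15: print(c,"stop",s[i,4],rect(W[l==i]),W[l==i][:,2].max())
    sp=sel(W,[.55,.30,.070],[.61,.36,.12]); 
    for lo in (.07,.08,.09,.1): 
        q=sp[(sp[:,2]>lo)&(sp[:,2]<lo+.01)]
        if len(q)>4: print("spindle",lo,len(q),rect(q))
    tp=sp[sp[:,2]>sp[:,2].max()-.006]; print("sp top",rect(tp),len(tp))
    rodfind() if c=="top" else 0
    cv2.imwrite(f"pics/{c}5.png",im)
a=cv2.imread("pics/scene5.png"); a=cv2.resize(a[235:330,270:380],(550,475),interpolation=cv2.INTER_CUBIC)
b=cv2.imread("pics/top5.png"); b=cv2.resize(b[160:215,130:185],(475,475),interpolation=cv2.INTER_CUBIC)
cv2.imwrite("pics/m5.png",cv2.resize(np.hstack([a,b]),None,fx=.75,fy=.75))
print(get_obs()["eef_pos"])
```

```text
scene hub (array([ 532.4, -169.9]), array([50.6, 44.4]), 46.5) 116
wheel dark (array([ 533.5, -165.4]), array([121.6, 115.8]), 57.5) 377
scene stop 97 (array([ 568.6, -333.2]), array([30.2, 48.3]), 0.0) 0.03640690185275974
scene stop 88 (array([ 627.5, -336.3]), array([50.3, 28.5]), 87.5) 0.036030754880427174
spindle 0.07 19 (array([587.4, 332.8]), array([12. , 26.1]), 33.7)
spindle 0.08 15 (array([586.3, 334.9]), array([11.4, 25.5]), 42.6)
spindle 0.09 27 (array([587. , 333.8]), array([12.8, 25. ]), 38.0)
spindle 0.1 29 (array([583. , 329.3]), array([13.8, 15.8]), 10.4)
sp top (array([582.3, 330.4]), array([12.6, 12.2]), 5.1) 20
top hub (array([ 529.7, -170.3]), array([43.9, 44.3]), 44.9) 104
wheel dark (array([ 530.2, -185.4]), array([120.8, 151.2]), 1.0) 400
top stop 23 (array([ 610.4, -261.8]), array([ 2.1, 89.5]), 87.1) 0.04841364351805133
spindle 0.07 12 (array([570.5, 329.6]), array([41.9, 50.5]), 66.3)
spindle 0.08 8 (array([576.2, 322.9]), array([ 8.5, 24.2]), 50.6)
spindle 0.09 11 (array([577.5, 330.3]), array([19. , 11.8]), 89.9)
spindle 0.1 14 (array([578.4, 327.3]), array([16. , 15.2]), 87.6)
sp top (array([579.7, 327.7]), array([11.7, 10.6]), 0.5) 11
top rod (array([ 302.3, -307. ]), array([ 24.9, 134.3]), 86.3) 149 n
scene rod (array([ 359.2, -304.9]), array([ 27.4, 235.7]), 89.5) 252 n
[ 0.62341484 -0.33870489  0.09144426]
```

View pics/m5.png

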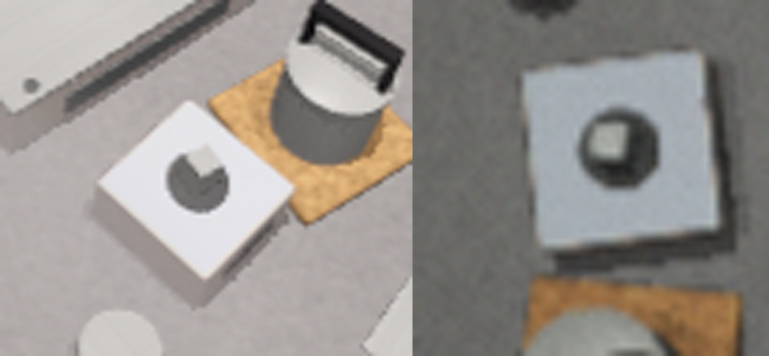

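Run:
```python
from h import *
plan((530.2,-170,110,46.5),(530.2,-170,14,46.5))
```

```text
from [ 623.4 -338.7  130.9] -1.0
-> [ 530.2 -170.   110.    46.5] calls 2
   slide [0.835, -0.481, 0.105] rotz -0.792 rows 4
   slide [0.958, -0.104, 0.105] rotz -0.792 rows 4
-> [ 530.2 -170.    14.    46.5] calls 1
   slide [0.0, 0.0, 0.96] rotz -0.0 rows 3
```

arm_command:
  increments:
    - {"slide":[0.835,-0.48,0.1],"rot":[0,0,-0.79],"jaw":62}
    - {"slide":[0.835,-0.48,0.1],"rot":[0,0,-0.79],"jaw":62}
    - {"slide":[0.835,-0.48,0.1],"rot":[0,0,-0.79],"jaw":62}
    - {"slide":[0.835,-0.48,0.1],"rot":[0,0,-0.79],"jaw":62}

```text
clock: 40.92
eef_pos: [0.5753, -0.2531, 0.0796]
eef_rot: [0.554, 0.832, -0.0, -0.002]
wrist_force: [-0.5, -0.0, -0.3]
grip_width: 0.622
```

arm_command:
  increments:
    - {"slide":[0.958,-0.104,0.1],"rot":[0,0,-0.79],"jaw":62}
    - {"slide":[0.958,-0.104,0.1],"rot":[0,0,-0.79],"jaw":62}
    - {"slide":[0.958,-0.104,0.1],"rot":[0,0,-0.79],"jaw":62}
    - {"slide":[0.958,-0.104,0.1],"rot":[0,0,-0.79],"jaw":62}
    - {"slide":[0.958,-0.104,0.1],"rot":[0,0,-0.79],"jaw":62}
    - {"slide":[0.958,-0.104,0.1],"rot":[0,0,-0.79],"jaw":62}

```text
clock: 41.68
eef_pos: [0.5305, -0.1705, 0.0712]
eef_rot: [0.372, 0.928, 0.0, 0.0]
wrist_force: [-0.3, 0.7, -0.9]
grip_width: 0.621
```

Run:
```python
from h import *
im,d,W=cloud("scene"); print("hub",rect(sel(W,[.46,-.23,.034],[.60,-.10,.055])))
plan((530.2,-170,14,46.5))
```

```text
hub (array([ 533.2, -168.7]), array([46.7, 44.1]), 51.0)
from [ 530.5 -170.3  110.8] 46.3
-> [ 530.2 -170.    14.    46.5] calls 1
   slide [0.004, 0.001, 0.968] rotz -0.005 rows 3
```

arm_command:
  increments:
    - {"slide":[0,0,0.5],"rot":[0,0,0],"jaw":62}
    - {"slide":[0,0,0.75],"rot":[0,0,0],"jaw":62}
    - {"slide":[0,0,0.9],"rot":[0,0,0],"jaw":62}
    - {"slide":[0,0,0.968],"rot":[0,0,0],"jaw":62}
    - {"slide":[0,0,0.968],"rot":[0,0,0],"jaw":62}

```text
clock: 42.35
eef_pos: [0.5306, -0.17, -0.0251]
eef_rot: [0.371, 0.928, 0.0, 0.0]
wrist_force: [0.3, 0.5, 1.2]
grip_width: 0.623
```

arm_command:
  increments:
    - {"slide":[0,0,0],"rot":[0,0,0],"jaw":20}
    - {"slide":[0,0,0],"rot":[0,0,0],"jaw":20}
    - {"slide":[0,0,0],"rot":[0,0,0],"jaw":20}
    - {"slide":[0,0,0],"rot":[0,0,0],"jaw":20}
  grip_force: 70

```text
clock: 42.85
eef_pos: [0.5314, -0.1704, -0.0241]
eef_rot: [0.371, 0.928, -0.0, 0.001]
wrist_force: [-0.6, 0.6, 5.4]
grip_width: 0.507
```

Run:
```python
from h import *
o=get_obs(); print(o["eef_pos"],yaw(),o["wrist_force"],o["grip_width"])
plan((530.2,-170,164,46.5),(579.7,328.9,164,91.5))
```

```text
[ 0.53141754 -0.17038975 -0.0241291 ] 46.39597922290316 [-0.6481117   0.55020778  5.35282411] 0.5070958813454163
from [ 531.4 -170.4   15.4] 46.4
-> [ 530.2 -170.   164.    46.5] calls 2
   slide [0.006, -0.003, -0.743] rotz -0.002 rows 3
   slide [0.006, -0.003, -0.743] rotz -0.002 rows 3
-> [579.7 328.9 164.   91.5] calls 6
   slide [0.513, 0.66, -0.0] rotz -0.25 rows 3
   slide [0.422, 0.721, -0.0] rotz -0.25 rows 3
   slide [0.324, 0.77, -0.0] rotz -0.25 rows 3
   slide [0.221, 0.806, -0.0] rotz -0.25 rows 3
   slide [0.114, 0.828, -0.0] rotz -0.25 rows 3
   slide [0.005, 0.836, -0.0] rotz -0.25 rows 3
```

arm_command:
  increments:
    - {"slide":[0,0,-0.2],"rot":[0,0,0],"jaw":20}
    - {"slide":[0,0,-0.5],"rot":[0,0,0],"jaw":20}
    - {"slide":[0,0,-0.9],"rot":[0,0,0],"jaw":20}
    - {"slide":[0,0,-0.9],"rot":[0,0,0],"jaw":20}

```text
clock: 43.35
eef_pos: [0.5328, -0.171, 0.0677]
eef_rot: [0.371, 0.928, -0.0, 0.003]
wrist_force: [0.4, -0.7, -1.2]
grip_width: 0.507
```

arm_command:
  increments:
    - {"slide":[0,0,-0.3],"rot":[0,0,0],"jaw":20}
    - {"slide":[0,0,-0.6],"rot":[0,0,0],"jaw":20}
    - {"slide":[0,0,-0.6],"rot":[0,0,0],"jaw":20}

```text
clock: 43.72
eef_pos: [0.5314, -0.1704, 0.1255]
eef_rot: [0.371, 0.928, -0.0, 0.002]
wrist_force: [1.6, -0.1, -1.8]
grip_width: 0.507
```

arm_command:
  increments:
    - {"slide":[0.2,0.26,0],"rot":[0,0,-0.1],"jaw":20}
    - {"slide":[0.513,0.66,0],"rot":[0,0,-0.25],"jaw":20}
    - {"slide":[0.513,0.66,0],"rot":[0,0,-0.25],"jaw":20}

```text
clock: 44.1
eef_pos: [0.5368, -0.0833, 0.122]
eef_rot: [0.308, 0.951, 0.0, -0.002]
wrist_force: [-0.1, -0.2, -2.9]
grip_width: 0.507
```

arm_command:
  increments:
    - {"slide":[0.422,0.721,0],"rot":[0,0,-0.25],"jaw":20}
    - {"slide":[0.422,0.721,0],"rot":[0,0,-0.25],"jaw":20}
    - {"slide":[0.422,0.721,0],"rot":[0,0,-0.25],"jaw":20}

```text
clock: 44.48
eef_pos: [0.5459, -0.0029, 0.1228]
eef_rot: [0.246, 0.969, -0.0, -0.001]
wrist_force: [-0.4, -0.3, -2.9]
grip_width: 0.504
```

arm_command:
  increments:
    - {"slide":[0.324,0.77,0],"rot":[0,0,-0.25],"jaw":20}
    - {"slide":[0.324,0.77,0],"rot":[0,0,-0.25],"jaw":20}
    - {"slide":[0.324,0.77,0],"rot":[0,0,-0.25],"jaw":20}

```text
clock: 44.85
eef_pos: [0.555, 0.0792, 0.1235]
eef_rot: [0.183, 0.983, -0.001, -0.001]
wrist_force: [-0.1, -1.2, -1.6]
grip_width: 0.506
```

arm_command:
  increments:
    - {"slide":[0.221,0.806,0],"rot":[0,0,-0.25],"jaw":20}
    - {"slide":[0.221,0.806,0],"rot":[0,0,-0.25],"jaw":20}
    - {"slide":[0.221,0.806,0],"rot":[0,0,-0.25],"jaw":20}

```text
clock: 45.22
eef_pos: [0.5638, 0.1621, 0.124]
eef_rot: [0.119, 0.993, -0.001, -0.0]
wrist_force: [0.7, 0.4, -1.9]
grip_width: 0.507
```

arm_command:
  increments:
    - {"slide":[0.114,0.828,0],"rot":[0,0,-0.25],"jaw":20}
    - {"slide":[0.114,0.828,0],"rot":[0,0,-0.25],"jaw":20}
    - {"slide":[0.114,0.828,0],"rot":[0,0,-0.25],"jaw":20}
    - {"slide":[0.114,0.828,0],"rot":[0,0,-0.25],"jaw":20}

```text
clock: 45.72
eef_pos: [0.5721, 0.2439, 0.1244]
eef_rot: [0.054, 0.999, -0.001, -0.0]
wrist_force: [0.9, 0.2, -3.4]
grip_width: 0.51
```

Run:
```python
from h import *
plan((579.7,328.9,164,91.5)); print(get_obs()["joints"])
# spindle yaw: before arm covers it
im=cv2.imread("pics/scene0.png")
```

```text
from [572.1 243.9 163.9] 83.8
-> [579.7 328.9 164.   91.5] calls 1
   slide [0.017, 0.853, -0.001] rotz -0.258 rows 3
[ 3.01619250e-01  4.98845149e-01  9.16495930e-02  1.16452030e+00
 -1.12502423e-03  4.10365124e-01]
```

arm_command:
  increments:
    - {"slide":[0.017,0.853,0],"rot":[0,0,-0.257],"jaw":20}
    - {"slide":[0.017,0.853,0],"rot":[0,0,-0.257],"jaw":20}
    - {"slide":[0.017,0.853,0],"rot":[0,0,-0.257],"jaw":20}
    - {"slide":[0.017,0.853,0],"rot":[0,0,-0.257],"jaw":20}
    - {"slide":[0.017,0.853,0],"rot":[0,0,-0.257],"jaw":20}

```text
clock: 46.35
eef_pos: [0.5797, 0.3292, 0.1248]
eef_rot: [-0.013, 1.0, -0.0, -0.0]
wrist_force: [0.3, 0.0, -2.5]
grip_width: 0.503
```

Run:
```python
from h import *
for c in ("scene",):
    im,d,W=cloud(c)
    m=(im.max(-1)<75)&np.all((W>[.50,.25,.140])&(W<[.66,.41,.165]),-1); print("rim",rect(W[m]),m.sum(),np.round(np.median(W[m],0),4),"z",W[m][:,2].min(),W[m][:,2].max())
    (x,y),r=cv2.minEnclosingCircle((W[m][:,:2]*1000).astype(np.float32)); print(x,y,r)
    cv2.imwrite("pics/s6.png",cv2.resize(im[200:310,260:400],(700,550),interpolation=cv2.INTER_CUBIC))
plan((579.7,328.9,124,91.5)); print(get_obs()["joints"])
```

```text
rim (array([587. , 333.4]), array([107.1, 121.6]), 30.9) 468 [0.6036 0.3434 0.1579] z 0.1489677688262786 0.16468853781179527
580.9675903320312 327.9746398925781 62.53713607788086
from [579.7 329.4 164.3] 91.5
-> [579.7 328.9 124.   91.5] calls 1
   slide [0.0, -0.005, 0.403] rotz -0.0 rows 2
[ 4.21761461e-01  5.92832770e-01  2.49996323e-01  1.22816507e+00
 -2.30057164e-04  3.95633520e-01]
```

View pics/s6.png

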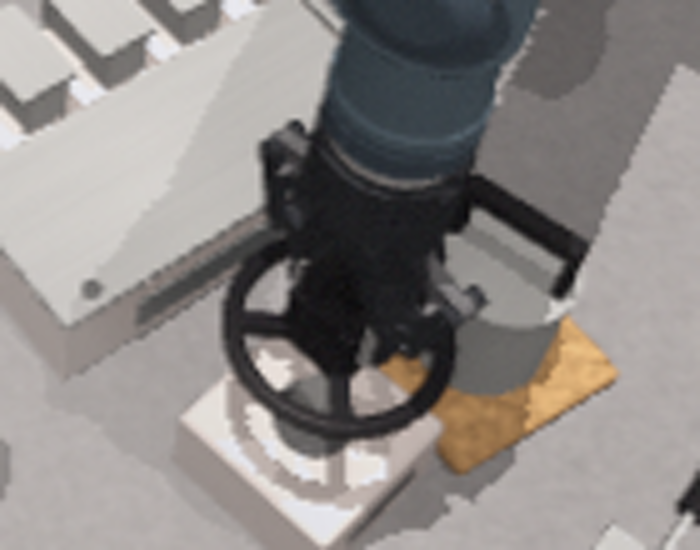

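arm_command:
  increments:
    - {"slide":[0,-0.005,0.2],"rot":[0,0,0],"jaw":20}
    - {"slide":[0,-0.005,0.4],"rot":[0,0,0],"jaw":20}
    - {"slide":[0,-0.005,0.42],"rot":[0,0,0],"jaw":20}
    - {"slide":[0,-0.005,0.44],"rot":[0,0,0],"jaw":20}
    - {"slide":[0,-0.005,0.46],"rot":[0,0,0],"jaw":20}
    - {"slide":[0,-0.005,0.48],"rot":[0,0,0],"jaw":20}
    - {"slide":[0,-0.005,0.48],"rot":[0,0,0],"jaw":20}

```text
clock: 47.28
eef_pos: [0.5796, 0.3304, 0.0768]
eef_rot: [-0.014, 1.0, 0.0, 0.0]
wrist_force: [-0.4, 0.6, -1.7]
grip_width: 0.506
```

arm_command:
  increments:
    - {"slide":[0,0,0.02],"rot":[0,0,0],"jaw":20}
    - {"slide":[0,0,0.04],"rot":[0,0,0],"jaw":20}
    - {"slide":[0,0,0.06],"rot":[0,0,0],"jaw":20}
    - {"slide":[0,0,0.06],"rot":[0,0,0],"jaw":20}

```text
clock: 47.78
eef_pos: [0.5808, 0.331, 0.0714]
eef_rot: [-0.014, 1.0, 0.001, 0.001]
wrist_force: [3.1, 1.4, 1.5]
grip_width: 0.507
```

Run:
```python
from h import *
o=get_obs(); print(o["eef_pos"],yaw(),o["wrist_force"],o["torque"])
```

```text
[0.58084473 0.33100089 0.07142897] 91.59973583897172 [3.11715354 1.41660301 1.52095596] [ 0.34888689 -0.57032214  0.00782856]
```

arm_command:
  increments:
    - {"slide":[-0.01,0.005,0],"rot":[0,0,0],"jaw":20}
    - {"slide":[-0.01,0.005,0.02],"rot":[0,0,0],"jaw":20}
    - {"slide":[-0.01,0.005,0.04],"rot":[0,0,0],"jaw":20}
    - {"slide":[-0.01,0.005,0.06],"rot":[0,0,0],"jaw":20}
    - {"slide":[-0.01,0.005,0.06],"rot":[0,0,0],"jaw":20}

```text
clock: 48.4
eef_pos: [0.5812, 0.3313, 0.065]
eef_rot: [-0.014, 1.0, 0.0, 0.001]
wrist_force: [4.2, 2.3, 3.2]
grip_width: 0.506
```

Run:
```python
from h import *
o=get_obs(); print(o["eef_pos"],yaw(),o["wrist_force"],o["torque"])
```

```text
[0.58119915 0.33127474 0.0649802 ] 91.60159118651414 [4.17305378 2.28441273 3.17447958] [ 0.39491071 -0.66883369 -0.10298017]
```

arm_command:
  increments:
    - {"slide":[-0.012,0.008,0.03],"rot":[0,0,0],"jaw":20}
    - {"slide":[-0.012,0.008,0.06],"rot":[0,0,0],"jaw":20}
    - {"slide":[-0.012,0.008,0.1],"rot":[0,0,0],"jaw":20}
    - {"slide":[-0.012,0.008,0.1],"rot":[0,0,0],"jaw":20}

```text
clock: 48.9
eef_pos: [0.5812, 0.3313, 0.0537]
eef_rot: [-0.014, 1.0, -0.0, -0.001]
wrist_force: [2.6, -0.1, 0.2]
grip_width: 0.507
```

arm_command:
  increments:
    - {"slide":[0,0,0.04],"rot":[0,0,0],"jaw":20}
    - {"slide":[0,0,0.08],"rot":[0,0,0],"jaw":20}
    - {"slide":[0,0,0.12],"rot":[0,0,0],"jaw":20}
    - {"slide":[0,0,0.14],"rot":[0,0,0],"jaw":20}
    - {"slide":[0,0,0.14],"rot":[0,0,0],"jaw":20}

```text
clock: 49.52
eef_pos: [0.5813, 0.3314, 0.04]
eef_rot: [-0.014, 1.0, -0.0, -0.0]
wrist_force: [1.0, -2.1, 0.5]
grip_width: 0.507
```

Run:
```python
from h import *
o=get_obs(); print(o["eef_pos"],yaw(),o["wrist_force"],o["torque"])
```

```text
[0.58127275 0.33138527 0.03996527] 91.60017790527067 [ 0.95548211 -2.06477931  0.54065592] [-0.34980448 -0.06066162 -0.11326851]
```

arm_command:
  increments:
    - {"slide":[0,0,0.01],"rot":[0,0,0],"jaw":20}
    - {"slide":[0,0,0.02],"rot":[0,0,0],"jaw":20}
    - {"slide":[0,0,0.02],"rot":[0,0,0],"jaw":20}

```text
clock: 49.9
eef_pos: [0.5814, 0.3314, 0.0399]
eef_rot: [-0.014, 1.0, -0.0, 0.0]
wrist_force: [-3.4, -3.9, 9.8]
grip_width: 0.502
```

arm_command:
  increments:
    - {"slide":[0,0,0],"rot":[0,0,0.2],"jaw":20}
    - {"slide":[0,0,0],"rot":[0,0,0.4],"jaw":20}
    - {"slide":[0,0,0],"rot":[0,0,0.6],"jaw":20}
    - {"slide":[0,0,0],"rot":[0,0,0.8],"jaw":20}
    - {"slide":[0,0,0],"rot":[0,0,1],"jaw":20}
    - {"slide":[0,0,0],"rot":[0,0,1],"jaw":20}

```text
clock: 50.65
eef_pos: [0.5822, 0.3309, 0.0399]
eef_rot: [0.246, 0.969, -0.0, 0.001]
wrist_force: [-2.1, -4.7, 9.6]
grip_width: 0.505
```

Run:
```python
from h import *
o=get_obs(); print(o["eef_pos"],yaw(),o["wrist_force"],o["torque"],o["joints"])
```

```text
[0.58218446 0.33093172 0.03988442] 61.54263202184931 [-2.10376198 -4.72958223  9.56844544] [-0.88265079  0.28546021 -0.02010085] [ 0.42304965  0.64294481  0.11366487  1.04073997 -0.00158797  0.9197235 ]
```

arm_command:
  increments:
    - {"slide":[0,0,0],"rot":[0,0,0.2],"jaw":20}
    - {"slide":[0,0,0],"rot":[0,0,0.4],"jaw":20}
    - {"slide":[0,0,0],"rot":[0,0,0.6],"jaw":20}
    - {"slide":[0,0,0],"rot":[0,0,0.8],"jaw":20}
    - {"slide":[0,0,0],"rot":[0,0,0.9],"jaw":20}
    - {"slide":[0,0,0],"rot":[0,0,0.9],"jaw":20}

```text
clock: 51.4
eef_pos: [0.5814, 0.3307, 0.0399]
eef_rot: [0.465, 0.885, -0.001, 0.0]
wrist_force: [-3.5, -5.7, 10.1]
grip_width: 0.508
```

Run:
```python
from h import *
o=get_obs(); print(o["eef_pos"],yaw(),o["wrist_force"],o["torque"])
```

```text
[0.58142043 0.33072274 0.03987777] 34.56081793126468 [-3.51175845 -5.65348722 10.1065632 ] [-1.00438545  0.61630779 -0.16993866]
```

arm_command:
  increments:
    - {"slide":[0,0,0],"rot":[0,0,0.05],"jaw":20}
    - {"slide":[0,0,0],"rot":[0,0,0.1],"jaw":20}
    - {"slide":[0,0,0],"rot":[0,0,0.15],"jaw":20}
    - {"slide":[0,0,0],"rot":[0,0,0.15],"jaw":20}

```text
clock: 51.9
eef_pos: [0.5812, 0.3308, 0.0399]
eef_rot: [0.499, 0.866, -0.001, 0.0]
wrist_force: [-3.8, -5.1, 10.9]
grip_width: 0.506
```

Run:
```python
from h import *
o=get_obs(); print(o["eef_pos"],yaw(),o["wrist_force"],o["torque"])
```

```text
[0.58119515 0.33084385 0.03986001] 30.098942712833846 [-3.82426176 -5.07520791 10.89854461] [-0.98174045  0.63145188 -0.04679575]
```

arm_command:
  increments:
    - {"slide":[0,0,0],"rot":[0,0,0.06],"jaw":20}
    - {"slide":[0,0,0],"rot":[0,0,0.12],"jaw":20}
    - {"slide":[0,0,0],"rot":[0,0,0.17],"jaw":20}
    - {"slide":[0,0,0],"rot":[0,0,0.17],"jaw":20}

```text
clock: 52.4
eef_pos: [0.5809, 0.3309, 0.0399]
eef_rot: [0.537, 0.844, -0.001, 0.0]
wrist_force: [-5.3, -5.3, 11.5]
grip_width: 0.509
```

Run:
```python
from h import *
o=get_obs(); print(o["eef_pos"],yaw(),o["wrist_force"],o["torque"],o["tau"])
```

```text
[0.58093757 0.33088072 0.03990486] 25.024789090738054 [-5.32823328 -5.29633898 11.54689722] [-1.01030938  0.78649297  0.12782883] [  1.48767281 -50.58359742  25.05475402  -2.68716753   0.91783667
   0.1470031 ]
```

arm_command:
  increments:
    - {"slide":[0,0,0],"rot":[0,0,0.06],"jaw":20}
    - {"slide":[0,0,0],"rot":[0,0,0.12],"jaw":20}
    - {"slide":[0,0,0],"rot":[0,0,0.17],"jaw":20}
    - {"slide":[0,0,0],"rot":[0,0,0.17],"jaw":20}

```text
clock: 52.9
eef_pos: [0.5805, 0.3298, 0.0399]
eef_rot: [0.574, 0.819, -0.002, 0.0]
wrist_force: [-5.5, -8.3, 12.3]
grip_width: 0.507
```

Run:
```python
from h import *
o=get_obs(); print(o["eef_pos"],yaw(),o["wrist_force"],o["torque"],o["tau"])
```

```text
[0.58050165 0.32981255 0.03989075] 19.92353073681903 [-5.49782332 -8.29674783 12.29538826] [-1.49431873  0.99060325  0.30115118] [  2.55550303 -49.78815436  25.58171868  -3.54086548   1.47442393
   0.29792072]
```

arm_command:
  increments:
    - {"slide":[0,0,0],"rot":[0,0,0.06],"jaw":20}
    - {"slide":[0,0,0],"rot":[0,0,0.12],"jaw":20}
    - {"slide":[0,0,0],"rot":[0,0,0.17],"jaw":20}
    - {"slide":[0,0,0],"rot":[0,0,0.17],"jaw":20}

```text
clock: 53.4
eef_pos: [0.5803, 0.3296, 0.0399]
eef_rot: [0.607, 0.794, -0.002, 0.001]
wrist_force: [-4.8, -10.0, 13.5]
grip_width: 0.507
```

Run:
```python
from h import *
o=get_obs(); print(o["eef_pos"],yaw(),o["wrist_force"],o["torque"],o["tau"])
```

```text
[0.5802868  0.32962235 0.03991317] 15.197340595832955 [-4.77280967 -9.95275989 13.54180157] [-1.79219234  0.97823014  2.46507597] [  1.27851371 -49.52761173  25.69137454  -3.81288841   1.90397054
   2.55983457]
```

arm_command:
  increments:
    - {"slide":[0,0,0],"rot":[0,0,-0.04],"jaw":20}
    - {"slide":[0,0,0],"rot":[0,0,-0.04],"jaw":61}
    - {"slide":[0,0,0],"rot":[0,0,-0.04],"jaw":61}
    - {"slide":[0,0,0],"rot":[0,0,-0.04],"jaw":61}
    - {"slide":[0,0,-0.2],"rot":[0,0,-0.04],"jaw":61}
    - {"slide":[0,0,-0.5],"rot":[0,0,-0.04],"jaw":61}
    - {"slide":[0,0,-1],"rot":[0,0,-0.04],"jaw":61}
    - {"slide":[0,0,-1],"rot":[0,0,-0.04],"jaw":61}

```text
clock: 54.4
eef_pos: [0.585, 0.3335, 0.1437]
eef_rot: [0.602, 0.799, 0.004, 0.002]
wrist_force: [-0.2, 0.0, -1.2]
grip_width: 0.608
```

arm_command:
  increments:
    - {"slide":[0,0,-0.8],"rot":[0,0,0],"jaw":61}
    - {"slide":[0,0,-0.8],"rot":[0,0,0],"jaw":61}
    - {"slide":[0.0,-1,-0.8],"rot":[0,0,0],"jaw":61}
    - {"slide":[0.0,-1,-0.8],"rot":[0,0,0],"jaw":61}

```text
clock: 54.9
eef_pos: [0.4831, 0.3035, 0.2166]
eef_rot: [0.602, 0.799, -0.001, -0.001]
wrist_force: [-0.2, -0.2, 0.1]
grip_width: 0.611
```

arm_command:
  increments:
    - {"slide":[-1,-1,0],"rot":[0,0,0],"jaw":61}
    - {"slide":[-1,-1,0],"rot":[0,0,0],"jaw":61}
    - {"slide":[-1,-1,0],"rot":[0,0,0],"jaw":61}
    - {"slide":[-1,-1,0],"rot":[0,0,0],"jaw":61}

```text
clock: 55.4
eef_pos: [0.417, 0.1802, 0.2185]
eef_rot: [0.602, 0.798, 0.0, -0.0]
wrist_force: [-0.2, -0.8, -0.1]
grip_width: 0.609
```

arm_command:
  increments:
    - {"slide":[-1,0,0],"rot":[0,0,0],"jaw":61}
    - {"slide":[-1,0,0],"rot":[0,0,0],"jaw":61}
    - {"slide":[-1,0,0],"rot":[0,0,0],"jaw":61}
    - {"slide":[-1,0,0],"rot":[0,0,0],"jaw":61}

```text
clock: 55.9
eef_pos: [0.4455, 0.0854, 0.2183]
eef_rot: [0.601, 0.799, 0.0, -0.0]
wrist_force: [0.3, 0.5, -0.1]
grip_width: 0.611
```

Run:
```python
from h import *
for c in ("scene","top"):
    im,d,W=cloud(c)
    h=sel(W,[.53,.28,.101],[.63,.38,.125]); print(c,"hub",rect(h),len(h),"z",np.round(np.median(h[:,2]),4))
    m=(im.max(-1)<75)&np.all((W>[.50,.25,.068])&(W<[.66,.41,.085]),-1); print("rim",rect(W[m]),np.round(np.median(W[m],0),4)); 
    (x,y),r=cv2.minEnclosingCircle((W[m][:,:2]*1000).astype(np.float32)); print(x,y,r)
    print("pot bar",rect(q:=sel(W,[.38,.27,.14],[.5,.4,.18])),len(q))
    dk=(im.max(-1)<60)&(W[...,1]<-.25)&(W[...,1]>-.42)&(W[...,0]>.51)&(W[...,0]<.69)&(W[...,2]<.05)
    n,l,s,ce=cv2.connectedComponentsWithStats(dk.astype(np.uint8))
    for i in range(1,n):
        if s[i,4]>15: print(c,"stop",s[i,4],rect(W[l==i]),W[l==i][:,2].max())
    cv2.imwrite(f"pics/{c}7.png",im)
rodfind()
a=cv2.resize(cv2.imread("pics/top7.png")[100:290,90:430],(800,447),interpolation=cv2.INTER_CUBIC); cv2.imwrite("pics/t7.png",a)
a=cv2.resize(cv2.imread("pics/scene7.png"),(768,576),interpolation=cv2.INTER_CUBIC); cv2.imwrite("pics/s7.png",a)
print(get_obs()["eef_pos"])
```

```text
scene hub (array([582. , 330.1]), array([46.6, 44. ]), 22.5) 225 z 0.1065
rim (array([569.6, 329.8]), array([ 95.6, 122.6]), 3.0) [0.5681 0.3424 0.0735]
579.141357421875 331.0399169921875 62.21346664428711
pot bar (array([440.7, 333.3]), array([16. , 76.2]), 14.0) 157
scene stop 96 (array([ 569.5, -333.3]), array([49.7, 29.1]), 87.9) 0.037234868873532
scene stop 32 (array([ 633.1, -321.2]), array([18.8, 37.6]), 51.0) 0.03274919552258326
top hub (array([580.1, 329.5]), array([45.3, 44.6]), 21.2) 132 z 0.1087
rim (array([577.9, 329.6]), array([124. , 121.2]), 45.6) [0.5788 0.3277 0.0753]
579.25244140625 328.9386291503906 62.993568420410156
pot bar (array([438. , 331.2]), array([14.3, 74.7]), 13.7) 85
top stop 18 (array([ 668.5, -382.7]), array([57.1,  7. ]), 81.2) 0.04532020699899886
top stop 23 (array([ 609.9, -261.9]), array([ 2.3, 88.2]), 88.6) 0.04369989675833641
top stop 101 (array([ 621.2, -336.7]), array([27.6, 47.1]), 0.5) 0.04435902188652707
top stop 18 (array([ 557.5, -406. ]), array([68.,  5.]), 0.1) 0.041268411342080036
top stop 99 (array([ 562.8, -336. ]), array([46. , 25.9]), 89.6) 0.04499947089321976
top stop 20 (array([ 513.1, -358. ]), array([43.6,  5.2]), 89.8) 0.010775275456872846
top rod (array([ 352.5, -309.1]), array([ 25.7, 234.8]), 88.9) 293 n
scene rod (array([ 358.5, -304.4]), array([237. ,  25.8]), 1.2) 248 n
[0.44463265 0.08541224 0.21854706]
```

View pics/t7.png

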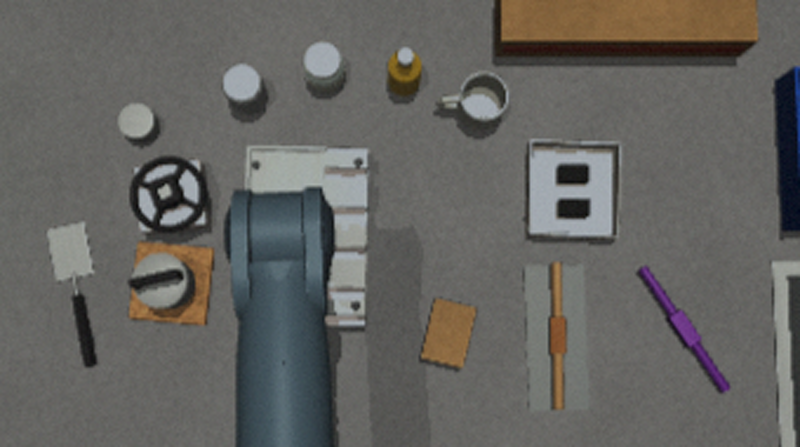

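View pics/s7.png

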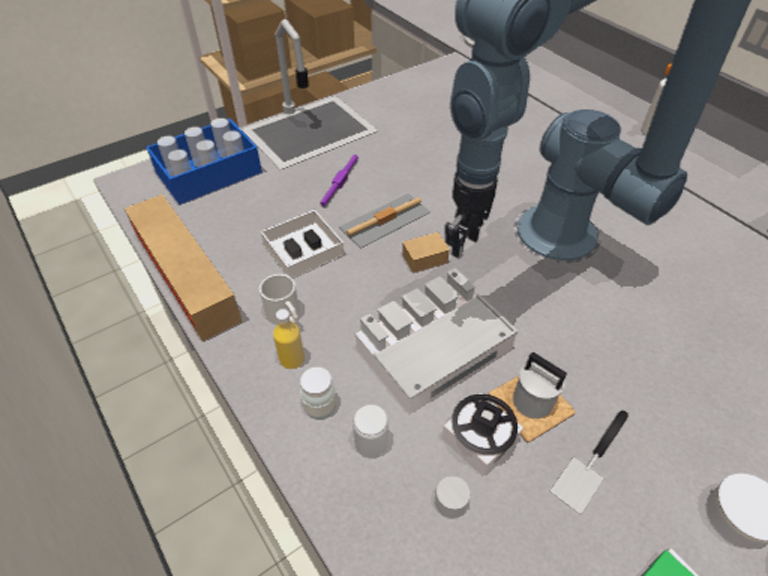

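Both views show the finished state: the wheel is seated with its hub top at 108.7 mm (109 expected), the pot is on the trivet, two stoppers are in the tub, the rod is on the mat and the chutes are empty.

```bash
python3 -c "
from cell import ctrl; print(ctrl.sign_off())"
```

```text
the job is handed in; nothing more can be done
None
```

The job is handed in at about 56 s on the robot's clock. As far as my last camera checks can show, every part of the task is done; the hand-in itself reports no verdict.

- **Pot:** it stands upright within a few millimetres of the trivet's centre.
- **Stoppers:** only two were in the chutes. I pushed both out with the rod and placed both in the tub, and all four chutes now show empty.
- **Rod:** it lies on its mat with its centre a few millimetres from the middle.
- **Wheel:** it sits fully down, with its hub top at 108.7 mm against the 109 mm expected. I turned it until the torque jumped to about 2.5 N m. The hub then stood about 76° past the box's edge direction. That fits the stop at 1.2 rad plus the play in the bore, but I could not read the spindle's angle directly.
- **Bystanders:** in the final pictures they look to be where they started.

**What disagreed or failed:**
- **Fingertip height:** the reported TCP was about 39–40 mm lower than the real fingertips. My first grasp at the pot therefore closed on nothing, without touching the pot. I corrected for the offset from then on.
- **Cameras:** the two disagreed by about 2–3 mm, and I trusted the top one more.
- **Refused call:** one move call was refused, most likely because it left out the rotation; nothing moved.

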